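Make the sieve shaker ready for a run

ROBOT

A 7-joint arm with a two-finger parallel gripper is mounted at the origin on the work surface. World frame = base frame: x ahead of the robot, y to its left, z up, the work surface at z = 0. Lengths are in m, angles in degrees, forces in N, time in s.
With the tool pointing down it reaches from about 0.425 to 0.925 m from the base axis. Payload 6.8 kg.
Tool frame: the origin (TCP) lies between the finger pads, 19 mm behind the fingertips; this is the grasp point; z points along the fingers, y is the line along which they close (so a half turn about z gives the same grasp; the last joint's range is limited). The gripper opens to 85 mm and grips with 20 to 120 N. Pads are 22 mm wide; open, the fingers measure 114 mm over their backs; the gripper's body (76 mm by 85 mm) begins 54 mm behind the grasp point. The pads swing forward as they close: fully open they stand 13 mm farther back than shut.
Start: joints at [-81.423, 27.33, 1.283, 89.118, -0.659, 63.558, -4.761], TCP at [0.172, 0.653, 0.25] pointing down, gripper open.
Joint ranges: [-169.35, 169.35], [-19.33, 120.38], [-80.79, 83.38], [13.8, 139.57], [-78.32, 258.32], [9.67, 109.79], [-169.56, 169.56]. Speed limits (degrees/s): [136.94, 136.94, 180, 180, 180, 180, 180].

INTERFACE

Orientations are given as a 3x3 rotation matrix whose columns are the frame's x, y, z axes.
In Python, from rig import readout, optics, workorder gives the robot as it stands.
- The arm moves only by the tool carry_out, never from a script. Its argument "steps" is a list that holds one entry, the list of rows, each a list of 7 numbers: the shift along the tool's x, y, z in mm, then the turn, a rotation vector about the tool's x, y, z in degrees, then the opening in per cent of the stroke, from 0 (shut) to 100 (fully open). A call has 1 to 5 rows; each row is the pose to reach, as a shift and turn from the pose commanded when the call began, along the tool's axes at that moment; what a row does not reach only later rows make up. A row lasts 1/8 s, in which the tool goes at most 62.5 mm and 10.7 degrees, less where a joint would pass 70% of its speed; a pose out of reach is approached as far as the arm can. A call with a gripper value outside its range is refused whole. The fingers move at their own pace and stop on an object; "squeeze" is the grip in N (left out, the last holds). Time passes only in rows, so rows that repeat a pose let the fingers close. It gives the time, the measured TCP pose, the force, the opening and the grip force at its end, in the units of the state.
- readout.state(): the state, without advancing time (a new reading comes with each control period).
- optics.read_camera(name): name is "scene" or "top" or "wrist"; returns (picture, depth): 400x640x3 uint8, blue, green, red; 400x640 float32, m along the optical axis (not along the pixel's ray), 0 where there is no reading.
- optics.camera_model(name): a dict with "mtx" (3x3 intrinsics, pixels), "extrinsics" (4x4, takes a point from camera to world coordinates). Camera axes: x right, y up, looking along -z (the intrinsics and any distortion apply to the point x, -y, -z); pixel columns grow to the right and rows downward; lengths in m; the calibration is good to about 2 mm. A picture is of the moment at which its call begins: read the wrist's pose just before it. camera_model takes no time and is no camera call; for the wrist camera it gives the pose at the moment of the call.
- workorder.finish_job(): hands the job in; it is judged then, once.
The state is a dict: "t": time; "joint_positions": joint angles; "qvel": joint speeds; "effort": joint torques, N m; "tool_pos": TCP position; "ee_rot": TCP orientation; "ft_force": force on the tool from outside, world axes, zero at the start; "wrist_torque": the same for the moment, N m; "width": finger opening in m; "finger_force": force on a finger pad.
Only numpy, scipy, OpenCV 4.12 (cv2) and the standard library are available. Lean on these libraries where they do the work, as an engineer would, in place of code of your own. Each camera call takes 0.05 s, during which the arm holds its last target. There are 200 camera calls.

TASK

Get the sieve shaker ready: press every bronze bushing on the bench fully home into a bore of the bearing block, shoulder flush on the block (one bushing to a bore, any bore), and pour all the stones from the dipper cup into the sieve, then stand the empty cup upright back on the bench. Only after the bushings are home and all the stones are in the sieve, turn the ratchet knob clockwise until the pawl drops in and holds it at the tooth where the pointer is at the brass stud, and let go. Leave the jar and the tin where they are.

Things in the scene. Friction and masses are not known exactly. Their poses are not given: they have to be found in the camera images.
- ratchet (a joint): Angle of the ratchet wheel and its knob, rad; grows as it is turned CLOCKWISE seen from above, stops at 0 and 4.19. A spring always turns it back (0.1 to 0.3 N m); a sprung pawl holds it at multiples of 0.524 (12 teeth), so let go between teeth it falls back to the last tooth passed. At 2.618 the pointer is at the brass stud. An overshoot can only be undone by swinging the pawl out.
- pawl (a joint): The sprung pawl beside the wheel, rad: 0 when dropped fully into a tooth gap, up to about 0.2 while it rides over a tooth. It can be swung out by pushing the small upright pin on its tail (48 mm above the bench) sideways towards the base plate's middle; the wheel then springs back to 0.
- knob_grip (a point): On the wheel's vertical axis, 58 mm above the bench, axes turning with the wheel. The black bar knob, 85 mm long, 18 mm thick, centred here, sides upright, 32 to 78 mm high, lies along this x axis turned -0.524 rad about z; at that end it has an aluminium pointer nose, tip 56 mm from the axis. The steel wheel under it is 120 mm across, top 33 mm high. TCP here: fingertips 6 mm above the wheel.
- stud (a point): Top of the one brass stud, 10 mm across, 27 mm above the bench, the mark for the pointer. It stands 82 mm from the wheel's axis on the tensioner's fixed grey base plate (200 x 210 mm, 15 mm thick), in the direction of this point's -x axis from the wheel; the pawl is on the plate's +y side.
- sieve_floor (a point): Centre of the mesh floor of the fixed test sieve, 34 mm above the bench. The sieve is 180 mm across outside, 172 mm inside, its rim 80 mm above the bench; it stands on a round grey shaker deck 196 mm across and 30 mm high.
- cup: Loose aluminium dipper cup, about 170 g: a flared round cup, 92 mm across at the foot, 124 mm at the rim, 55 mm high, wall 4 mm. Origin at the centre of its underside, z up. A square wooden handle post, 16 x 16 mm, stands upright 76 mm from the axis in the cup's -x direction, 30 to 130 mm above the foot.
- cup_handle (a point): Grip point on the cup's handle post, on the post's centre line, 105 mm above the cup's foot (25 mm below the post's top); axes as the cup's.
- block_hole0 (a point): Centre of bore 1 of 3 at the top face of the fixed dark steel bearing block (100 x 260 mm, 55 mm high; the bores in a row along its long y axis, 82 mm apart). Bore 50 mm across, chamfered, 45 mm deep. A tight liner stops the bushing's foot 12 mm down and yields to a push of about 10 N.
- block_hole1 (a point): Centre of bore 2 of 3 at the top face of the fixed dark steel bearing block (100 x 260 mm, 55 mm high; the bores in a row along its long y axis, 82 mm apart). Bore 50 mm across, chamfered, 45 mm deep. A tight liner stops the bushing's foot 12 mm down and yields to a push of about 10 N.
- block_hole2 (a point): Centre of bore 3 of 3 at the top face of the fixed dark steel bearing block (100 x 260 mm, 55 mm high; the bores in a row along its long y axis, 82 mm apart). Bore 50 mm across, chamfered, 45 mm deep. A tight liner stops the bushing's foot 12 mm down and yields to a push of about 10 N.
- bushing0_shoulder (a point): Loose bronze bushing, may be absent: 450 g, round shank 48 mm across, 26 mm long, foot chamfered; round head 62 mm across, 24 mm high above it. Point: centre of its shoulder (underside of the head), 26 mm above its foot; z towards the head. Starts upright, shank down. In a bore it first stands 14 mm proud, then must be pressed (about 10 N) until the shoulder lies on the block. All are alike.
- bushing1_shoulder (a point): Loose bronze bushing, may be absent: 450 g, round shank 48 mm across, 26 mm long, foot chamfered; round head 62 mm across, 24 mm high above it. Point: centre of its shoulder (underside of the head), 26 mm above its foot; z towards the head. Starts upright, shank down. In a bore it first stands 14 mm proud, then must be pressed (about 10 N) until the shoulder lies on the block. All are alike.
- bushing2_shoulder (a point): Loose bronze bushing, may be absent: 450 g, round shank 48 mm across, 26 mm long, foot chamfered; round head 62 mm across, 24 mm high above it. Point: centre of its shoulder (underside of the head), 26 mm above its foot; z towards the head. Starts upright, shank down. In a bore it first stands 14 mm proud, then must be pressed (about 10 N) until the shoulder lies on the block. All are alike.
- stone0: One grey stone, lumpy, 25 to 29 mm, 25 g, may be absent; origin at its middle. Starts in the cup.
- stone1: One grey stone, lumpy, 25 to 29 mm, 25 g, may be absent; origin at its middle. Starts in the cup.
- stone2: One grey stone, lumpy, 25 to 29 mm, 25 g, may be absent; origin at its middle. Starts in the cup.
- stone3: One grey stone, lumpy, 25 to 29 mm, 25 g, may be absent; origin at its middle. Starts in the cup.
- stone4: One grey stone, lumpy, 25 to 29 mm, 25 g, may be absent; origin at its middle. Starts in the cup.
- stone5: One grey stone, lumpy, 25 to 29 mm, 25 g, may be absent; origin at its middle. Starts in the cup.
- stone6: One grey stone, lumpy, 25 to 29 mm, 25 g, may be absent; origin at its middle. Starts in the cup.
- jar: Closed glass jar, 52 mm across, 75 mm high, a bystander; origin under its centre.
- tin: Steel tin, 56 mm across, 65 mm high, a bystander; origin under its centre.
Not all that is in view belongs to the job. What is shaped like the part that bears bushing2_shoulder but blue is not meant.

How it is judged:
By the outcome, as a careful person would: the job done as asked, in the order asked, and still so for the second after the job is handed in, with the robot touching nothing.
Of bushing0, bushing1, bushing2 only 2 to 3 are there at a start; the rules pass over those that are not, and their reading is None.
Of stone0, stone1, stone2, stone3, stone4, stone5, stone6 only 4 to 7 are there at a start; the rules pass over those that are not, and their reading is None.
At some moment in a run one of bushing0, bushing1, bushing2, cup may be knocked a few centimetres aside while the robot is not near it.
It also fails if it takes over 208 s, if anything falls off the work surface, if the arm or the gripper's body presses on something with over 40 N, if the wrist force passes 120 N, or if a joint passes its speed limit or range.

## Working session

There is one attempt and no reset: what is moved stays moved. The work goes in short steps, Python scripts to look and compute and a tool call to move; the robot and the scene stay as the last step left them, time stands still between calls to the robot, and variables do not carry over. Pictures are saved under pics/ and viewed, at most 17 in all, crops included, and the job is handed in when it is done.

Besides the shell and the picture viewer there is one more tool, called by a JSON object that holds its "op" and its "data". carry_out: Moves the arm, as the interface text tells. Its arguments: {"type":"object","properties":{"steps":{"type":"array"},"squeeze":{"type":"number"}},"required":["steps"]}

```bash
mkdir -p pics; ls; cat > h.py <<'E'
import numpy as np, cv2
from rig import readout, optics, workorder
def shot(n, f=None):
    M=optics.camera_model(n); p,d=optics.read_camera(n)
    if f: cv2.imwrite('pics/'+f,p)
    return p,d,M
def cloud(d,M):
    v,u=np.mgrid[0:400,0:640].astype(np.float32)
    K=np.array(M['mtx']); T=np.array(M['extrinsics'])
    xy=cv2.undistortPoints(np.stack([u.ravel(),v.ravel()],1)[:,None].astype(np.float32),K,np.array(M['dist']) if 'dist' in M else None)[:,0]
    P=np.stack([xy[:,0]*d.ravel(),-xy[:,1]*d.ravel(),-d.ravel()],1)
    W=P@T[:3,:3].T+T[:3,3]; W[d.ravel()==0]=np.nan
    return W.reshape(400,640,3)
def rel(target, R=None):
    s=readout.state(); Rt=np.array(s['ee_rot'])
    return Rt.T@(np.array(target)-np.array(s['tool_pos']))*1000
E
python3 - <<'E'
from h import *
s=readout.state(); print(s)
for n in ['top','scene']:
    p,d,M=shot(n,n+'0.png'); print(M); np.savez(n+'0.npz',p=p,d=d,W=cloud(d,M))
E
```

```text
pics
{'t': 0.0, 'joint_positions': array([-81.42321194,  27.37615868,   1.27942082,  89.18085434,
        -0.65812536,  63.55592878,  -4.75747683]), 'qvel': array([-0.0313885 , -0.06044492,  0.03786413,  0.0990135 , -0.11622627,
        0.040283  , -0.00952677]), 'effort': array([-2.19275580e-05, -5.96458304e+01,  1.60813920e+00, -2.81202650e+01,
        1.24056620e-02,  9.42119979e-03,  3.47666258e-06]), 'tool_pos': array([0.17195501, 0.65213893, 0.2490025 ]), 'ee_rot': array([[-9.66980993e-01,  2.54848291e-01, -3.27896565e-04],
       [ 2.54848461e-01,  9.66979303e-01, -1.81367579e-03],
       [-1.45142983e-04, -1.83735395e-03, -9.99998302e-01]]), 'ft_force': array([ 0.09065675,  1.08188285, -0.85005837]), 'wrist_torque': array([ 0.00427237, -0.00582474, -0.01082287]), 'finger_force': 0.0, 'width': 0.08550624986130481}
{'mtx': array([[375.9923139 ,   0.        , 320.43945675],
       [  0.        , 375.9923139 , 201.05494309],
       [  0.        ,   0.        ,   1.        ]]), 'extrinsics': array([[-0.02125975,  0.99503042, -0.09727534,  0.39524856],
       [-0.99975031, -0.02048882,  0.00891742,  0.04861891],
       [ 0.00688005,  0.09744064,  0.99521756,  1.34202973],
       [ 0.        ,  0.        ,  0.        ,  1.        ]])}
{'mtx': array([[372.57356718,   0.        , 321.6195465 ],
       [  0.        , 372.57356718, 194.53271007],
       [  0.        ,   0.        ,   1.        ]]), 'extrinsics': array([[-0.51674008, -0.59055239,  0.61986093,  1.09087498],
       [ 0.85613277, -0.35985695,  0.37086341,  0.39280057],
       [ 0.00404699,  0.72232324,  0.69154376,  0.73896021],
       [ 0.        ,  0.        ,  0.        ,  1.        ]])}
```

View pics/top0.png

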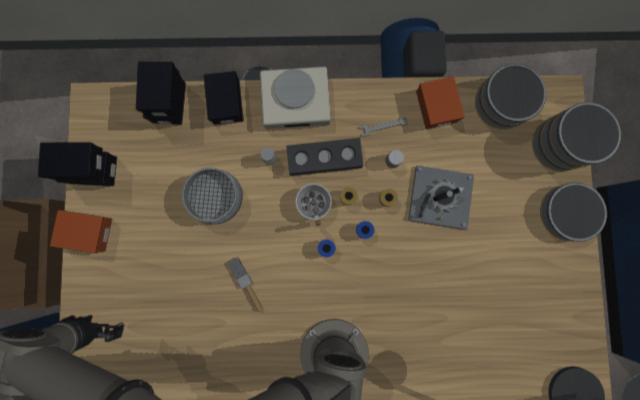

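View pics/scene0.png

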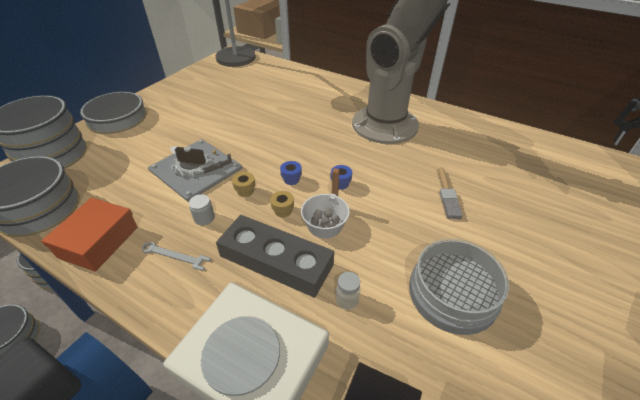

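The top view shows bronze bushings at (349,196) and (388,198) and blue decoys at (365,230) and (326,248). The bores are at (301,159), (324,156) and (348,154). The cup is at (313,202) with its handle towards (318,228), the sieve at (212,195), the ratchet at (442,197), and the jar/tin at (267,156) and (396,158). Next I'll measure these and confirm the bushings in an enlarged crop.

```bash
python3 - <<'E'
from h import *
z=np.load('top0.npz'); p,W=z['p'],z['W']
def ctr(name,u,v,r,zlo,zhi):
    w=W[v-r:v+r+1,u-r:u+r+1].reshape(-1,3); m=(w[:,2]>zlo)&(w[:,2]<zhi); q=w[m]
    if len(q)<4: print(name,'few',len(q),np.nanpercentile(w[:,2],[5,50,95]));return
    c,rad=cv2.minEnclosingCircle(q[:,:2].astype(np.float32))
    print(name,len(q),'mean',q.mean(0).round(4),'circ',np.round(c,4),round(rad,4))
ctr('table',450,300,10,-.05,.05)
for n,u,v in [('bA',349,196),('bB',388,198),('blue1',365,230),('blue2',326,248)]: ctr(n,u,v,13,.035,.06)
ctr('blk',325,156,45,.048,.062)
for n,u,v in [('h0',301,159),('h1',324,156),('h2',348,154)]: ctr(n,u,v,9,0.0,.045)
ctr('cuprim',313,202,24,.047,.062); ctr('handle',318,222,26,.10,.14)
ctr('sieve rim',212,195,34,.073,.09); ctr('knob',442,197,20,.065,.09); ctr('tin',267,156,11,.05,.09);ctr('jar',396,158,11,.05,.09)
c=cv2.resize(p[130:270,280:490],None,fx=3.8,fy=3.8,interpolation=cv2.INTER_CUBIC)
cv2.imwrite('pics/crop0.png',np.clip(c*1.8,0,255))
E
```

```text
table 440 mean [ 1.688e-01 -4.098e-01  4.000e-04] circ [ 0.1688 -0.4102] 0.0501
bA 259 mean [ 0.5372 -0.0596  0.0504] circ [ 0.5377 -0.0601] 0.0313
bB 262 mean [ 0.5287 -0.1979  0.0499] circ [ 0.5294 -0.1993] 0.0312
blue1 257 mean [ 0.4189 -0.1131  0.0505] circ [ 0.4186 -0.1135] 0.0311
blue2 259 mean [0.359  0.0208 0.0506] circ [0.3589 0.0209] 0.0308
blk 2471 mean [0.6918 0.0295 0.0556] circ [0.6817 0.0431] 0.2049
h0 115 mean [0.6755 0.1024 0.0402] circ [0.6752 0.1022] 0.0248
h1 108 mean [0.6834 0.0198 0.0401] circ [0.6825 0.0197] 0.0246
h2 110 mean [ 0.6893 -0.0628  0.0402] circ [ 0.6898 -0.0625] 0.0248
cuprim 214 mean [0.5215 0.0623 0.0543] circ [0.52   0.0615] 0.0622
handle 26 mean [0.4452 0.0483 0.1274] circ [0.4447 0.0487] 0.0095
sieve rim 350 mean [0.5512 0.4195 0.0811] circ [0.5484 0.4134] 0.0931
knob 147 mean [ 0.5345 -0.3984  0.0792] circ [ 0.5374 -0.4   ] 0.0472
tin 156 mean [0.6827 0.2158 0.0737] circ [0.6837 0.2164] 0.0238
jar 200 mean [ 0.6655 -0.2248  0.064 ] circ [ 0.6669 -0.2261] 0.0275[ WARN:0@0.564] global loadsave.cpp:1063 imwrite_ Unsupported depth image for selected encoder is fallbacked to CV_8U.
```

View pics/crop0.png

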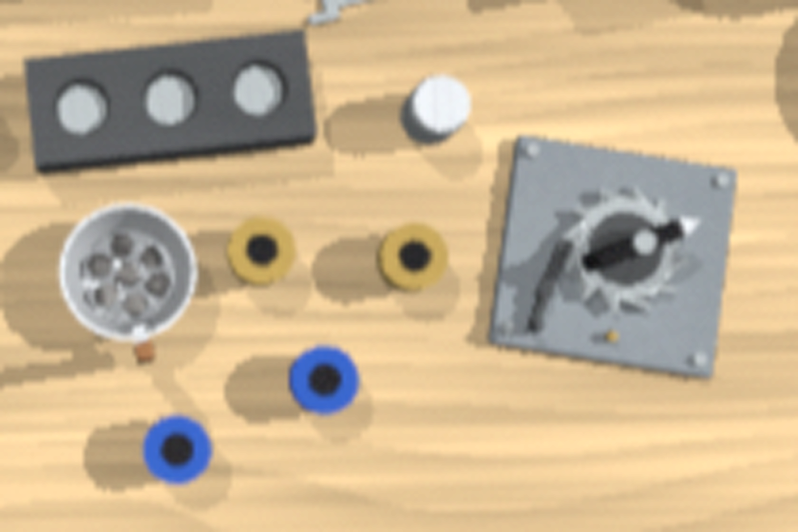

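Bronze bushings A (349,196) and B (388,198) match the description: same shape as the decoys but bronze. The blue ones at (365,230) and (326,248) are decoys. There are only two bronze ones. Now I'll move to A.

{"op": "carry_out", "data": {"steps": [[[-41, -46, 0, 0, 0, 0, 100], [-82, -92, 0, 0, 0, 0, 100], [-123, -138, 0, 0, 0, 0, 100], [-164, -184, 0, 0, 0, 0, 100], [-205, -230, 0, 0, 0, 0, 100]]]}}

```text
t: 0.72
tool_pos: [0.3123, 0.376, 0.2498]
ee_rot: [[-0.967, 0.255, -0.0], [0.255, 0.967, -0.0], [0.0, -0.0, -1.0]]
ft_force: [1.9, 0.6, 0.6]
width: 0.0856
finger_force: 0.0
```

{"op": "carry_out", "data": {"steps": [[[-41, -46, 0, 0, 0, 10, 100], [-82, -92, 0, 0, 0, 20, 100], [-123, -138, 0, 0, 0, 30, 100], [-164, -184, 0, 0, 0, 40, 100], [-205, -230, 0, 0, 0, 50, 100]]]}}

```text
t: 1.35
tool_pos: [0.4517, 0.1015, 0.2501]
ee_rot: [[-0.421, 0.907, 0.0], [0.907, 0.421, 0.0], [0.0, 0.0, -1.0]]
ft_force: [0.7, 1.0, 0.4]
width: 0.0851
finger_force: 0.0
```

```bash
cat >> h.py <<'E'
from scipy.spatial.transform import Rotation as Ro
def go(x,y,z,az=None,label=''):
    s=readout.state(); R=np.array(s['ee_rot']); t=rel([x,y,z])
    if az is None: rv=np.zeros(3)
    else:
        a=np.radians(az); yy=np.array([np.cos(a),np.sin(a),0]); zz=np.array([0,0,-1.]); 
        Rt=np.stack([np.cross(yy,zz),yy,zz],1); rv=Ro.from_matrix(R.T@Rt).as_rotvec(degrees=True)
    print(label,'shift',t.round(1),'turn',rv.round(1),'| pos',s['tool_pos'].round(4),'yaz',round(float(np.degrees(np.arctan2(R[1,1],R[0,1]))),1),'F',s['ft_force'].round(1),'w',round(s['width'],4),'t',round(s['t'],2))
E
python3 -c "
from h import *
go(.538,-.060,.15,0)"
```

```text
shift [-182.9   10.2  100. ] turn [ 0.  -0.  24.9] | pos [0.4517 0.1015 0.2501] yaz 24.9 F [0.7 1.  0.4] w 0.0851 t 1.35
```

{"op": "carry_out", "data": {"steps": [[[-46, 3, 20, 0, 0, 8, 100], [-92, 5, 40, 0, 0, 16, 100], [-137, 8, 65, 0, 0, 24.9, 100], [-183, 10, 100, 0, 0, 24.9, 100], [-183, 10, 100, 0, 0, 24.9, 100]]]}}

```text
t: 1.98
tool_pos: [0.5371, -0.062, 0.1473]
ee_rot: [[0.0, 1.0, -0.005], [1.0, -0.0, -0.003], [-0.003, -0.005, -1.0]]
ft_force: [0.1, 0.1, 0.6]
width: 0.0854
finger_force: 0.0
```

```bash
python3 - <<'E'
from h import *
p,d,M=shot('wrist','wrist1.png'); W=cloud(d,M)
T=np.array(M['extrinsics']);print(T.round(3))
def heads(p,W):
    hsv=cv2.cvtColor(p,cv2.COLOR_BGR2HSV)
    print('z pct',np.nanpercentile(W[...,2],[1,50,99]).round(3))
    m=((W[...,2]>.042)&(W[...,2]<.058)).astype(np.uint8)
    n,l,st,c=cv2.connectedComponentsWithStats(m)
    for i in range(1,n):
        if st[i,4]>300:
            q=W[l==i]; (cc,r)=cv2.minEnclosingCircle(q[:,:2].astype(np.float32))
            print(st[i],np.round(cc,4),round(r,4),q.mean(0).round(4),hsv[l==i].mean(0).round())
heads(p,W)
go(.538,-.060,.15,0)
E
```

```text
[[ 1.    -0.     0.004  0.538]
 [-0.001  0.961  0.276  0.008]
 [-0.004 -0.276  0.961  0.271]
 [ 0.     0.     0.     1.   ]]
z pct [-0.002  0.016  0.228]
[ 186    0  201  127 4923] [0.5137 0.0589] 0.072 [0.5153 0.041  0.0516] [ 67.   8. 185.]
[  436     0   168   263 35984] [ 0.6852 -0.0098] 0.1116 [ 0.6835 -0.0023  0.0529] [ 98.  13. 105.]
[  39   52   92   88 6154] [0.3619 0.0204] 0.0321 [0.3642 0.0214 0.0496] [116. 151. 170.]
[ 284  163   75   73 4279] [ 0.5407 -0.0605] 0.0312 [ 0.5409 -0.0589  0.0499] [ 20. 130. 182.]
[ 150  224   67   58 2293] [ 0.4218 -0.1138] 0.0317 [ 0.4168 -0.104   0.0495] [ 90. 128. 163.]
[283 307  58  22 819] [ 0.5328 -0.1857] 0.0277 [ 0.5333 -0.1759  0.0483] [ 23. 144. 186.]
 shift [-0.3  0.6 -1.5] turn [-0.2  0.1  0.1] | pos [ 0.5373 -0.0597  0.1485] yaz 0.1 F [0.4 1.  0.8] w 0.0855 t 2.02
```

View pics/wrist1.png

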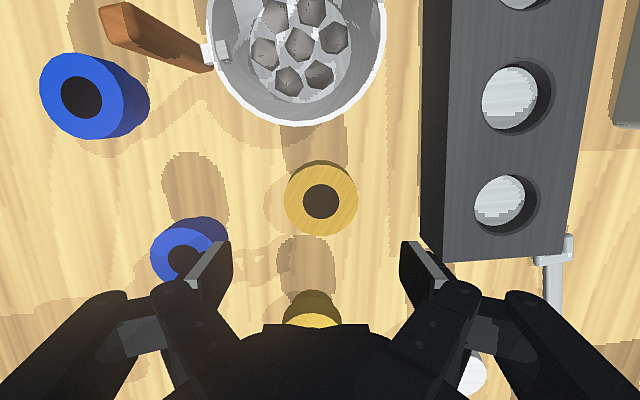

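The wrist view shows the bronze bushing A at (321,200) below the cup, with 7 stones in the cup at about (300,45). Descending to grasp the head.

{"op": "carry_out", "data": {"steps": [[[0, 2, 50, 0, 0, 0, 100], [0, 2, 90, 0, 0, 0, 100], [0, 2, 102, 0, 0, 0, 100], [0, 2, 102, 0, 0, 0, 100]]]}}

```text
t: 2.52
tool_pos: [0.5404, -0.0571, 0.0485]
ee_rot: [[-0.007, 1.0, -0.0], [1.0, 0.007, 0.0], [0.0, -0.0, -1.0]]
ft_force: [-0.0, 0.2, 0.4]
width: 0.0854
finger_force: 0.0
```

{"op": "carry_out", "data": {"steps": [[[0, 0, 0, 0, 0, 0, 40], [0, 0, 0, 0, 0, 0, 40], [0, 0, 0, 0, 0, 0, 40], [0, 0, 0, 0, 0, 0, 40], [0, 0, 0, 0, 0, 0, 40]]], "squeeze": 60}}

```text
t: 3.15
tool_pos: [0.5414, -0.0577, 0.0501]
ee_rot: [[-0.006, 1.0, 0.003], [1.0, 0.006, 0.001], [0.001, 0.003, -1.0]]
ft_force: [-3.5, 0.7, 10.2]
width: 0.0598
finger_force: 62.6
```

{"op": "carry_out", "data": {"steps": [[[0, 0, 0, 0, 0, 0, 40], [0, 0, -20, 0, 0, 0, 40], [0, 0, -60, 0, 0, 0, 40], [0, 0, -90, 0, 0, 0, 40], [0, 0, -90, 0, 0, 0, 40]]]}}

```text
t: 3.78
tool_pos: [0.5418, -0.0579, 0.1404]
ee_rot: [[-0.006, 1.0, 0.005], [1.0, 0.006, 0.001], [0.001, 0.005, -1.0]]
ft_force: [0.4, 0.5, -5.0]
width: 0.0595
finger_force: 67.8
```

```bash
python3 - <<'E'
from h import *
p,d,M=shot('wrist','wrist2.png'); W=cloud(d,M); s=readout.state()
L=(W-s['tool_pos'])@np.array(s['ee_rot'])
hsv=cv2.cvtColor(p,cv2.COLOR_BGR2HSV)
m=(hsv[...,1]>90)&(hsv[...,0]>15)&(hsv[...,0]<32)&(abs(L[...,0])<.045)&(abs(L[...,1])<.045)&(abs(L[...,2])<.04)
q=L[m]; print(len(q),q.min(0).round(4),q.max(0).round(4)); zt=np.median(q[:,2]); q=q[abs(q[:,2]-zt)<.004]
print('head in tool',np.round(cv2.minEnclosingCircle(q[:,:2].astype(np.float32)),4) if 0 else cv2.minEnclosingCircle(q[:,:2].astype(np.float32)),'z',zt)
v,u=np.where(m); print(u.min(),u.max(),v.min(),v.max())
go(.6825,.0197,.15,5)
E
```

```text
9733 [-0.0345 -0.0428 -0.0343] [0.028  0.0449 0.0235]
head in tool ((0.0007834635325707495, 0.006871610414236784), 0.03834080696105957) z -0.0012664616960280958
198 412 195 320
 shift [ 76.4 142.4 -10.9] turn [ 0.1 -0.  -4.6] | pos [ 0.5406 -0.0575  0.1387] yaz 0.4 F [-0.5  0.2 -4.9] w 0.0596 t 3.83
```

View pics/wrist2.png

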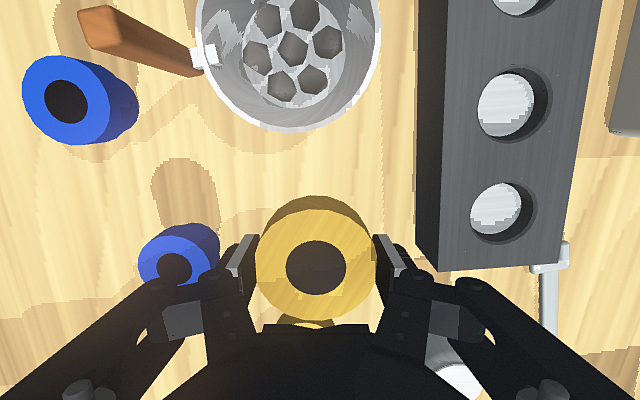

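The bushing sits level in the fingers at (316,267), and the bores are visible at (505,105) and (498,210). I'll measure the bores and the held head in one frame.

```bash
cat >> h.py <<'E'
def rays(M):
    v,u=np.mgrid[0:400,0:640]; K=np.array(M['mtx']); T=np.array(M['extrinsics'])
    D=np.stack([(u-K[0,2])/K[0,0],-(v-K[1,2])/K[1,1],-np.ones(u.shape)],-1)@T[:3,:3].T
    return T[:3,3],D
def bores(p,d,M,W,guess,ztop=None):
    o,D=rays(M); out=[]
    gx=np.array(guess)
    if ztop is None:
        b=(W[...,2]>.048)&(W[...,2]<.062)&(np.min([np.hypot(W[...,0]-g[0],W[...,1]-g[1]) for g in gx],0)<.048); ztop=np.median(W[...,2][b]); 
    t=(ztop-o[2])/D[...,2]; P=o+D*t[...,None]
    for g in gx:
        r=np.hypot(P[...,0]-g[0],P[...,1]-g[1])
        m=((W[...,2]<ztop-.004)&(r<.033)).astype(np.uint8)
        c,_=cv2.findContours(m,cv2.RETR_EXTERNAL,cv2.CHAIN_APPROX_NONE); c=max(c,key=cv2.contourArea)[:,0]
        q=P[c[:,1],c[:,0]]; A=np.c_[2*q[:,:2],np.ones(len(q))]; s=np.linalg.lstsq(A,(q[:,:2]**2).sum(1),rcond=None)[0]
        R=np.sqrt(s[2]+s[0]**2+s[1]**2); res=np.std(np.hypot(q[:,0]-s[0],q[:,1]-s[1])-R)
        out.append(s[:2]); print('bore',s[:2].round(4),'R',round(R,4),'res',round(res,5),'z',round(float(ztop),4),len(c))
    return out
def held(p,d,M,W):
    s=readout.state(); R=np.array(s['ee_rot']); L=(W-s['tool_pos'])@R
    hsv=cv2.cvtColor(p,cv2.COLOR_BGR2HSV)
    m=(np.hypot(L[...,0],L[...,1])<.036)&(hsv[...,1]>90)&(hsv[...,0]>12)&(hsv[...,0]<34)&(abs(L[...,2])<.02)
    z=L[...,2][m]; zt=np.percentile(z,40); m&=abs(L[...,2]-zt)<.004
    mm=cv2.morphologyEx(m.astype(np.uint8),cv2.MORPH_OPEN,np.ones((3,3)))
    c,_=cv2.findContours(mm,cv2.RETR_CCOMP,cv2.CHAIN_APPROX_NONE)
    for k in sorted(c,key=cv2.contourArea)[-2:]:
        q=L[k[:,0,1],k[:,0,0]][:,:2].astype(np.float64); q=q[~np.isnan(q).any(1)]
        A=np.c_[2*q,np.ones(len(q))]; x=np.linalg.lstsq(A,(q**2).sum(1),rcond=None)[0]
        print('held circle tool xy mm',(x[:2]*1e3).round(2),'R',round(np.sqrt(x[2]+x[0]**2+x[1]**2)*1e3,1),len(q))
    q=L[m]; A=np.c_[q[:,:2],np.ones(len(q))]; print('plane tilt',np.linalg.lstsq(A,q[:,2],rcond=None)[0].round(4))
E
python3 - <<'E'
from h import *
p,d,M=shot('wrist'); W=cloud(d,M)
bores(p,d,M,W,[(.6834,.0198),(.6898,-.0625)]); held(p,d,M,W)
z=np.load('top0.npz'); M2=optics.camera_model('top'); bores(z['p'],z['d'],M2,z['W'],[(.6755,.1022),(.6834,.0198),(.6898,-.0625)])
go(.690,-.110,.15,5)
E
```

```text
bore [0.681  0.0198] R 0.0237 res 0.00037 z 0.055 212
bore [ 0.6881 -0.0606] R 0.0236 res 0.00045 z 0.055 178
held circle tool xy mm [-3.15  0.81] R 15.2 164
held circle tool xy mm [-2.64  0.51] R 30.6 370
plane tilt [ 0.0039  0.0004 -0.0007]
bore [0.6731 0.1017] R 0.0237 res 0.00151 z 0.0554 39
bore [0.6797 0.02  ] R 0.0231 res 0.00103 z 0.0554 39
bore [ 0.6871 -0.0608] R 0.0241 res 0.0017 z 0.0554 43
 shift [-53.4 149.9 -12.4] turn [-0.  -0.  -4.7] | pos [ 0.5398 -0.0575  0.1376] yaz 0.3 F [-0.6 -0.1 -4.7] w 0.0599 t 3.88
```

{"op": "carry_out", "data": {"steps": [[[-10, 50, -12, 0, 0, 0, 40], [-30, 100, -12, 0, 0, -2, 40], [-53, 148, -12, 0, 0, -4.7, 40], [-53, 148, -12, 0, 0, -4.7, 40], [-53, 148, -12, 0, 0, -4.7, 40]]]}}

```text
t: 4.5
tool_pos: [0.687, -0.1099, 0.1474]
ee_rot: [[-0.087, 0.996, -0.004], [0.996, 0.087, 0.001], [0.001, -0.004, -1.0]]
ft_force: [0.1, -0.4, -4.8]
width: 0.06
finger_force: 67.9
```

```bash
python3 - <<'E'
from h import *
p,d,M=shot('wrist','wrist3.png'); W=cloud(d,M)
bores(p,d,M,W,[(.681,.0198),(.688,-.0606)]); held(p,d,M,W)
o,D=rays(M)
# threshold sensitivity
import types
for th in (.0015,.0025):
    W2=W.copy(); W2[...,2]+= .004-th; print(th,end=' ')
    W3=W.copy(); W3[...,2]=np.where(W[...,2]<.055-th,0.0,W[...,2]); bores(p,d,M,W3,[(.681,.0198),(.688,-.0606)])
go(.688,-.0606,.13,5)
E
```

```text
bore [0.6834 0.0167] R 0.0227 res 0.00211 z 0.055 211
bore [ 0.6903 -0.0613] R 0.0241 res 0.00024 z 0.055 183
held circle tool xy mm [-3.57 -0.04] R 15.2 172
held circle tool xy mm [-3.08 -0.  ] R 30.4 349
plane tilt [0.0044 0.0038 0.001 ]
0.0015 bore [0.6833 0.0171] R 0.0235 res 0.00236 z 0.055 272
bore [ 0.6903 -0.0616] R 0.025 res 0.00059 z 0.055 257
0.0025 bore [0.6833 0.0169] R 0.023 res 0.00222 z 0.055 226
bore [ 0.6903 -0.0614] R 0.0243 res 0.00036 z 0.055 199
 shift [48.5  5.4 18. ] turn [-0.2 -0.1  0. ] | pos [ 0.6869 -0.1094  0.148 ] yaz 5.0 F [-0.8 -0.1 -4.3] w 0.0596 t 4.55
```

View pics/wrist3.png

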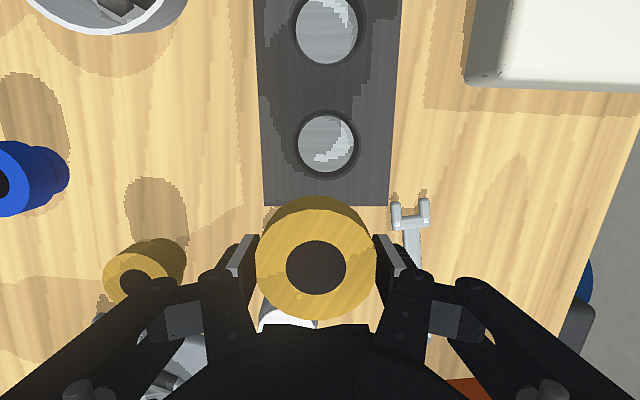

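The view shows the held bushing at (316,265), and bore 3 at (326,145) measures (0.6903, -0.0616). Moving over it and easing in.

{"op": "carry_out", "data": {"steps": [[[50, 7.5, 0, 0, 0, 0, 40], [50, 7.5, 20, 0, 0, 0, 40], [50, 7.5, 33, 0, 0, 0, 40], [50, 7.5, 33, 0, 0, 0, 40], [50, 7.5, 33, 0, 0, 0, 40]]]}}

```text
t: 5.18
tool_pos: [0.6917, -0.0608, 0.1175]
ee_rot: [[-0.086, 0.996, 0.0], [0.996, 0.086, -0.001], [-0.001, 0.0, -1.0]]
ft_force: [-0.6, -0.2, -4.3]
width: 0.0598
finger_force: 68.1
```

```bash
python3 - <<'E'
from h import *
s=readout.state(); print(s['joint_positions'].round(1),s['qvel'].round(1))
p,d,M=shot('wrist'); W=cloud(d,M); held(p,d,M,W); bores(p,d,M,W,[(.681,.0198)])
go(.690,-.0587,.105,5)
E
```

```text
[-18.4  39.4  27.5  93.6 -21.7  52.3  22.1] [-0.  -0.4  0.  -0.6 -0.1  0.  -0.1]
held circle tool xy mm [-3.33 -0.4 ] R 15.3 170
held circle tool xy mm [-2.76 -0.35] R 30.5 339
plane tilt [0.0033 0.0034 0.0007]
bore [0.6833 0.0197] R 0.024 res 0.0002 z 0.055 227
 shift [ 2.2 -1.8 12.7] turn [ 0.1  0.  -0. ] | pos [ 0.692  -0.0607  0.1177] yaz 5.0 F [-0.1 -0.  -4.5] w 0.0599 t 5.22
```

{"op": "carry_out", "data": {"steps": [[[2, -1.5, 6, 0, 0, 0, 40], [2, -1.5, 10, 0, 0, 0, 40], [2, -1.5, 10, 0, 0, 0, 40]]]}}

```text
t: 5.6
tool_pos: [0.6896, -0.0576, 0.1064]
ee_rot: [[-0.088, 0.996, -0.001], [0.996, 0.088, 0.0], [0.0, -0.001, -1.0]]
ft_force: [-0.2, -0.9, -3.8]
width: 0.0598
finger_force: 68.1
```

```bash
python3 - <<'E'
from h import *
for i in range(4):
    go(.690,-.0587,.105,5); optics.read_camera('top')
E
```

```text
shift [-1.2  0.3  1.4] turn [-0.1 -0.   0. ] | pos [ 0.6896 -0.0576  0.1064] yaz 5.0 F [-0.2 -0.9 -3.8] w 0.0598 t 5.6
 shift [-1.   0.   1.7] turn [-0. -0.  0.] | pos [ 0.6899 -0.0577  0.1067] yaz 5.0 F [-0.5  1.  -4.6] w 0.0597 t 5.65
 shift [-1.  -0.1  1.9] turn [-0.  0.  0.] | pos [ 0.69   -0.0577  0.1069] yaz 5.0 F [ 0.6  0.5 -4.9] w 0.0598 t 5.7
 shift [-0.9 -0.2  2.1] turn [0. 0. 0.] | pos [ 0.6901 -0.0578  0.1071] yaz 5.0 F [ 0.  -0.2 -4.2] w 0.0593 t 5.75
```

{"op": "carry_out", "data": {"steps": [[[-1, 0, 3, 0, 0, 0, 40], [-1, 0, 6, 0, 0, 0, 40], [-1, 0, 9, 0, 0, 0, 40], [-1, 0, 9, 0, 0, 0, 40]]]}}

```text
t: 6.3
tool_pos: [0.6898, -0.0586, 0.0975]
ee_rot: [[-0.088, 0.996, -0.001], [0.996, 0.088, 0.0], [0.0, -0.001, -1.0]]
ft_force: [-0.6, 0.2, -4.4]
width: 0.0594
finger_force: 68.1
```

```bash
python3 - <<'E'
from h import *
go(.690,-.0587,.095,5)
p,d,M=shot('wrist'); W=cloud(d,M); held(p,d,M,W)
go(.690,-.0587,.095,5)
E
```

```text
shift [-0.1  0.2  2.5] turn [-0. -0.  0.] | pos [ 0.6898 -0.0586  0.0975] yaz 5.0 F [-0.6  0.2 -4.4] w 0.0594 t 6.3
held circle tool xy mm [-3.04 -0.27] R 15.3 171
held circle tool xy mm [-2.51 -0.17] R 30.5 349
plane tilt [0.0038 0.0038 0.0007]
 shift [0.  0.  2.8] turn [-0. -0.  0.] | pos [ 0.69   -0.0587  0.0978] yaz 5.0 F [-1.4  0.6 -3.9] w 0.0593 t 6.35
```

Foot is 7 mm below the block top with no force, so it's in the bore. Pressing on.

{"op": "carry_out", "data": {"steps": [[[0, 0, 3, 0, 0, 0, 40], [0, 0, 6, 0, 0, 0, 40], [0, 0, 9, 0, 0, 0, 40], [0, 0, 11, 0, 0, 0, 40], [0, 0, 13, 0, 0, 0, 40]]]}}

```text
t: 6.98
tool_pos: [0.6903, -0.0588, 0.0861]
ee_rot: [[-0.088, 0.996, 0.001], [0.996, 0.088, 0.0], [0.0, 0.001, -1.0]]
ft_force: [-4.0, 0.4, 5.8]
width: 0.0595
finger_force: 68.8
```

{"op": "carry_out", "data": {"steps": [[[0, 0, 2, 0, 0, 0, 40], [0, 0, 4, 0, 0, 0, 40], [0, 0, 6, 0, 0, 0, 40], [0, 0, 6, 0, 0, 0, 40]]]}}

```text
t: 7.48
tool_pos: [0.6903, -0.0588, 0.0798]
ee_rot: [[-0.087, 0.996, 0.001], [0.996, 0.087, 0.0], [0.0, 0.001, -1.0]]
ft_force: [-4.1, 0.7, 4.3]
width: 0.0597
finger_force: 68.8
```

{"op": "carry_out", "data": {"steps": [[[0, 0, 2, 0, 0, 0, 40], [0, 0, 3, 0, 0, 0, 40], [0, 0, 3, 0, 0, 0, 40]]]}}

```text
t: 7.85
tool_pos: [0.6904, -0.0588, 0.0791]
ee_rot: [[-0.087, 0.996, 0.001], [0.996, 0.087, 0.001], [0.001, 0.001, -1.0]]
ft_force: [-10.2, 2.7, 22.4]
width: 0.0596
finger_force: 71.0
```

Force rises at z 0.0791: the shoulder is seated. Releasing and retreating towards B.

{"op": "carry_out", "data": {"steps": [[[0, 0, -2, 0, 0, 0, 100], [0, 0, -2, 0, 0, 0, 100], [0, 0, -2, 0, 0, 0, 100], [0, 0, -40, 0, 0, 0, 100], [0, 0, -80, 0, 0, 0, 100]]]}}

```text
t: 8.48
tool_pos: [0.6897, -0.0587, 0.1559]
ee_rot: [[-0.088, 0.996, -0.002], [0.996, 0.088, -0.0], [-0.0, -0.002, -1.0]]
ft_force: [0.7, 0.4, 0.9]
width: 0.0858
finger_force: 0.0
```

```bash
cat >> h.py <<'E'
def heads(p,W,lo=.042,hi=.058,amin=300):
    hsv=cv2.cvtColor(p,cv2.COLOR_BGR2HSV)
    m=((W[...,2]>lo)&(W[...,2]<hi)).astype(np.uint8)
    n,l,st,c=cv2.connectedComponentsWithStats(m)
    for i in range(1,n):
        if st[i,4]>amin:
            q=W[l==i]; (cc,r)=cv2.minEnclosingCircle(q[:,:2].astype(np.float32))
            print(st[i],np.round(cc,4),round(r,4),q.mean(0).round(4),hsv[l==i].mean(0).round())
E
python3 - <<'E'
from h import *
p,d,M=shot('wrist'); W=cloud(d,M); heads(p,W,.07,.1)
p,d,M=shot('top'); W=cloud(d,M); heads(p,W,.04,.057,150)
go(.532,-.199,.15,0)
E
```

```text
[ 590    0   50   83 3011] [0.8796 0.0751] 0.0339 [0.8765 0.0795 0.0738] [ 94.  13. 174.]
[ 277  174   81   79 5012] [ 0.6904 -0.0615] 0.0312 [ 0.6905 -0.06    0.0789] [ 21. 129. 159.]
[264 114  67  13 166] [0.8111 0.1131] 0.1177 [0.7995 0.1086 0.0503] [29. 16. 76.]
[538 117  33  54 164] [ 0.7082 -0.8119] 0.0991 [ 0.6915 -0.7626  0.0493] [52. 31. 47.]
[286 141  48  34 915] [0.6753 0.0666] 0.0963 [0.6767 0.0746 0.0515] [95. 12. 66.]
[ 546  183   61   59 2583] [ 0.4663 -0.8486] 0.1054 [ 0.4652 -0.8452  0.0525] [102.  12.  68.]
[380 189  18  18 256] [ 0.5294 -0.1976] 0.0314 [ 0.5289 -0.1986  0.0503] [ 28. 111.  89.]
[359 221  16  18 182] [ 0.4192 -0.1136] 0.0308 [ 0.4166 -0.1204  0.0507] [112. 130.  95.]
[ 43 363  37  37 172] [-0.0588  0.9106] 0.0816 [-0.0389  0.8722  0.0483] [35. 16. 83.]
 shift [-124.8 -172.7    9.5] turn [0.5 0.1 5. ] | pos [ 0.693  -0.0596  0.1607] yaz 5.0 F [0.2 0.2 0.7] w 0.0853 t 8.57
```

A is flush: head top at 0.079 = 0.055 + 0.024. Going to B.

{"op": "carry_out", "data": {"steps": [[[-31, -43, 0, 0, 0, 2, 100], [-62, -86, 0, 0, 0, 4, 100], [-94, -130, 5, 0, 0, 5, 100], [-125, -173, 9, 0, 0, 5, 100], [-125, -173, 9, 0, 0, 5, 100]]]}}

```text
t: 9.2
tool_pos: [0.5245, -0.2021, 0.1463]
ee_rot: [[0.007, 1.0, -0.003], [1.0, -0.007, -0.001], [-0.001, -0.003, -1.0]]
ft_force: [-0.1, 0.4, 0.4]
width: 0.0856
finger_force: 0.0
```

```bash
python3 - <<'E'
from h import *
p,d,M=shot('wrist'); p,d,M=shot('wrist'); W=cloud(d,M); heads(p,W)
go(.532,-.199,.05,0)
E
```

```text
[ 469    0  163   93 7745] [ 0.6914 -0.0788] 0.0587 [ 0.6782 -0.0903  0.0544] [90. 19. 76.]
[ 131   48   88   89 6023] [ 0.4221 -0.1144] 0.0314 [ 0.4232 -0.1134  0.0499] [118. 133. 157.]
[ 285  165   75   73 4288] [ 0.5324 -0.1996] 0.0313 [ 0.5324 -0.198   0.0499] [ 21. 132. 160.]
[ 448  200   67   62 1053] [ 0.6686 -0.2256] 0.0276 [ 0.654  -0.2151  0.0518] [93. 15. 99.]
[591 336  49  21 615] [ 0.8195 -0.3438] 0.0244 [ 0.8165 -0.3442  0.0499] [ 10. 202.  94.]
 shift [-0.6  3.4 96.7] turn [-0. -0. -0.] | pos [ 0.5286 -0.1985  0.1467] yaz -0.0 F [-0.5  0.7 -0.5] w 0.0853 t 9.3
```

{"op": "carry_out", "data": {"steps": [[[-1, 3.5, 50, 0, 0, 0, 100], [-1, 3.5, 85, 0, 0, 0, 100], [-1, 3.5, 97, 0, 0, 0, 100], [-1, 3.5, 97, 0, 0, 0, 100], [-1, 3.5, 97, 0, 0, 0, 100]]]}}

```text
t: 9.93
tool_pos: [0.5334, -0.1996, 0.0512]
ee_rot: [[-0.001, 1.0, 0.002], [1.0, 0.001, -0.0], [-0.001, 0.002, -1.0]]
ft_force: [0.1, 0.0, 0.0]
width: 0.0855
finger_force: 0.0
```

{"op": "carry_out", "data": {"steps": [[[0, 0, 0, 0, 0, 0, 40], [0, 0, 0, 0, 0, 0, 40], [0, 0, 0, 0, 0, 0, 40], [0, 0, 0, 0, 0, 0, 40], [0, 0, 0, 0, 0, 0, 40]]]}}

```text
t: 10.55
tool_pos: [0.5328, -0.1995, 0.0515]
ee_rot: [[-0.0, 1.0, 0.002], [1.0, 0.0, 0.0], [0.0, 0.002, -1.0]]
ft_force: [-2.5, 1.9, 8.5]
width: 0.0597
finger_force: 62.7
```

{"op": "carry_out", "data": {"steps": [[[0, 0, 0, 0, 0, 0, 40], [0, 0, -20, 0, 0, 0, 40], [0, 0, -60, 0, 0, 0, 40], [0, 0, -110, 0, 0, 0, 40], [0, 0, -110, 0, 0, 0, 40]]]}}

```text
t: 11.18
tool_pos: [0.5345, -0.2006, 0.1645]
ee_rot: [[0.0, 1.0, 0.008], [1.0, -0.0, -0.002], [-0.002, 0.008, -1.0]]
ft_force: [0.5, -0.2, -4.3]
width: 0.0596
finger_force: 67.7
```

```bash
python3 - <<'E'
from h import *
p,d,M=shot('wrist'); W=cloud(d,M); held(p,d,M,W); 
go(.6833,.0197,.15,5); optics.read_camera('top');go(.6833,.0197,.15,5)
E
```

```text
held circle tool xy mm [-1.22  1.4 ] R 15.2 164
held circle tool xy mm [-0.87  1.25] R 30.6 361
plane tilt [ 0.0036 -0.0004 -0.0006]
 shift [219.2 150.3  12.6] turn [ 0.2  0.  -5. ] | pos [ 0.533  -0.1996  0.1621] yaz 0.0 F [-0.8 -0.2 -4.9] w 0.0596 t 11.22
 shift [218.5 151.5  10.6] turn [ 0. -0. -5.] | pos [ 0.532  -0.199   0.1604] yaz 0.0 F [-0.2  0.3 -4.3] w 0.0596 t 11.28
```

{"op": "carry_out", "data": {"steps": [[[44, 30, 0, 0, 0, -1, 40], [88, 60, 0, 0, 0, -2, 40], [132, 91, 0, 0, 0, -4, 40], [176, 121, 0, 0, 0, -5, 40], [219, 151, 0, 0, 0, -5, 40]]]}}

```text
t: 11.9
tool_pos: [0.6824, 0.0214, 0.1576]
ee_rot: [[-0.088, 0.996, -0.004], [0.996, 0.088, -0.0], [0.0, -0.004, -1.0]]
ft_force: [-0.3, -0.9, -3.7]
width: 0.0596
finger_force: 67.4
```

{"op": "carry_out", "data": {"steps": [[[0, 0, 0, 0, 0, 0, 40], [0, 0, 15, 0, 0, 0, 40], [0, 0, 35, 0, 0, 0, 40], [0, 0, 45, 0, 0, 0, 40], [0, 0, 45, 0, 0, 0, 40]]]}}

```text
t: 12.52
tool_pos: [0.6819, 0.019, 0.1134]
ee_rot: [[-0.087, 0.996, -0.003], [0.996, 0.087, -0.0], [-0.0, -0.003, -1.0]]
ft_force: [-0.7, 0.5, -3.9]
width: 0.0598
finger_force: 67.5
```

```bash
python3 - <<'E'
from h import *
go(.6832,.0206,.107,5)
p,d,M=shot('wrist'); W=cloud(d,M); held(p,d,M,W); bores(p,d,M,W,[(.6762,.1014)])
optics.read_camera('top'); go(.6832,.0206,.107,5)
E
```

```text
shift [1.5 1.4 6.4] turn [-0.2  0.  -0. ] | pos [0.6819 0.019  0.1134] yaz 5.0 F [-0.7  0.5 -3.9] w 0.0598 t 12.53
held circle tool xy mm [-0.34 -0.88] R 15.2 166
held circle tool xy mm [ 0.   -0.95] R 30.5 365
plane tilt [0.0023 0.0051 0.003 ]
bore [0.6759 0.1014] R 0.0241 res 0.0002 z 0.055 234
 shift [1.4 0.  8.2] turn [ 0.  0. -0.] | pos [0.6833 0.0192 0.1152] yaz 5.0 F [-0.7  0.1 -4.2] w 0.0598 t 12.62
```

{"op": "carry_out", "data": {"steps": [[[1, 0, 5, 0, 0, 0, 40], [1, 0, 9, 0, 0, 0, 40], [1, 0, 12, 0, 0, 0, 40], [1, 0, 15, 0, 0, 0, 40], [1, 0, 17, 0, 0, 0, 40]]]}}

```text
t: 13.25
tool_pos: [0.683, 0.0206, 0.0978]
ee_rot: [[-0.088, 0.996, -0.0], [0.996, 0.088, -0.0], [-0.0, -0.0, -1.0]]
ft_force: [-0.5, 0.6, -4.8]
width: 0.0597
finger_force: 67.5
```

```bash
python3 - <<'E'
from h import *
optics.read_camera('top'); go(.6832,.0203,.08,5)
E
```

```text
shift [-0.4  0.3 17.5] turn [-0.  0.  0.] | pos [0.6829 0.0207 0.0975] yaz 5.0 F [ 0.3 -0.  -4.8] w 0.0595 t 13.3
```

In the bore with no force; pressing home.

{"op": "carry_out", "data": {"steps": [[[0, 0, 4, 0, 0, 0, 40], [0, 0, 7, 0, 0, 0, 40], [0, 0, 10, 0, 0, 0, 40], [0, 0, 13, 0, 0, 0, 40], [0, 0, 15, 0, 0, 0, 40]]]}}

```text
t: 13.92
tool_pos: [0.6834, 0.0206, 0.0841]
ee_rot: [[-0.088, 0.996, 0.001], [0.996, 0.088, 0.001], [0.0, 0.001, -1.0]]
ft_force: [-3.8, 0.7, 4.8]
width: 0.0594
finger_force: 68.4
```

{"op": "carry_out", "data": {"steps": [[[0, 0, 2, 0, 0, 0, 40], [0, 0, 4, 0, 0, 0, 40], [0, 0, 5, 0, 0, 0, 40], [0, 0, 5, 0, 0, 0, 40]]]}}

```text
t: 14.42
tool_pos: [0.6834, 0.0206, 0.0806]
ee_rot: [[-0.087, 0.996, 0.001], [0.996, 0.087, 0.001], [0.001, 0.001, -1.0]]
ft_force: [-8.8, 0.0, 15.8]
width: 0.0597
finger_force: 69.8
```

{"op": "carry_out", "data": {"steps": [[[0, 0, 1.5, 0, 0, 0, 40], [0, 0, 2, 0, 0, 0, 40], [0, 0, 2, 0, 0, 0, 40]]]}}

```text
t: 14.8
tool_pos: [0.6834, 0.0205, 0.0805]
ee_rot: [[-0.087, 0.996, 0.001], [0.996, 0.087, 0.002], [0.002, 0.001, -1.0]]
ft_force: [-14.1, 1.8, 29.3]
width: 0.0601
finger_force: 71.2
```

{"op": "carry_out", "data": {"steps": [[[0, 0, -4, 0, 0, 0, 100], [0, 0, -4, 0, 0, 0, 100], [0, 0, -4, 0, 0, 0, 100], [0, 0, -50, 0, 0, 0, 100], [0, 0, -110, 0, 0, 0, 100]]]}}

```text
t: 15.42
tool_pos: [0.6819, 0.0208, 0.1851]
ee_rot: [[-0.088, 0.996, -0.004], [0.996, 0.088, -0.001], [-0.001, -0.004, -1.0]]
ft_force: [0.5, 0.1, 1.2]
width: 0.0852
finger_force: 0.0
```

```bash
python3 - <<'E'
from h import *
p,d,M=shot('wrist','wrist5.png'); W=cloud(d,M); heads(p,W,.07,.1)
p,d,M=shot('top','top5.png'); W=cloud(d,M); heads(p,W,.10,.14,8); heads(p,W,.047,.062,100)
go(.4448,.0486,.25,0)
E
```

```text
[  532     4   108   184 15305] [0.9187 0.1203] 0.0702 [0.8947 0.1164 0.0741] [ 94.  13. 186.]
[  7 133  47  24 775] [0.4531 0.049 ] 0.0082 [0.456  0.0497 0.0861] [ 15. 143.  85.]
[ 282  164   72   71 3978] [0.6837 0.0206] 0.0313 [0.6834 0.022  0.0789] [ 22. 128. 159.]
[ 285  251   66   63 3228] [ 0.6902 -0.0613] 0.0318 [ 0.6904 -0.0588  0.0785] [ 23. 125. 167.]
[138  65  40  51 309] [0.9015 0.5741] 0.0973 [0.8677 0.5434 0.1193] [93. 40. 23.]
[ 486   64   60   58 2626] [ 0.8762 -0.6374] 0.1046 [ 0.8747 -0.6375  0.1052] [102.  12.  62.]
[548 109  43  59 506] [ 0.7133 -0.8305] 0.1015 [ 0.6888 -0.7648  0.1183] [60. 31. 53.]
[ 42 144  59  36 301] [0.66   0.8538] 0.0968 [0.6488 0.7944 0.1194] [90. 37. 32.]
[350 348   6   8  12] [ 0.0379 -0.0524] 0.0138 [ 0.0396 -0.052   0.1203] [19. 21. 58.]
[  0 369  68  31 516] [-0.0458  0.9551] 0.1132 [-0.021   0.9044  0.1197] [34. 16. 76.]
[294  67  35  26 332] [0.9505 0.0616] 0.0737 [0.9597 0.036  0.0587] [ 29.  16. 146.]
[ 260   70   46   57 1039] [0.8923 0.1636] 0.1218 [0.8688 0.1837 0.0587] [ 29.  16. 137.]
[479  84  33  43 156] [ 0.8511 -0.5964] 0.0896 [ 0.8335 -0.5649  0.0543] [37. 43. 50.]
[539 119  35  52 179] [ 0.7049 -0.8087] 0.0965 [ 0.6844 -0.7648  0.0544] [31. 47. 52.]
[341 138  23  31 313] [ 0.6868 -0.0694] 0.0617 [ 0.6808 -0.0827  0.0552] [76. 19. 57.]
[286 144  17  31 292] [0.67   0.1207] 0.0568 [0.6766 0.1305 0.0554] [89. 13. 58.]
[ 547  183   60   59 2705] [ 0.4665 -0.8486] 0.1048 [ 0.4653 -0.846   0.0532] [102.  12.  67.]
[356 221  19  18 238] [ 0.4191 -0.1134] 0.0307 [ 0.4191 -0.1138  0.0513] [113. 139.  92.]
[  0 364  78  36 198] [-0.0567  0.9729] 0.1369 [-0.0284  0.9177  0.0547] [35. 16. 77.]
 shift [  49.7 -238.2  -59.9] turn [ 0.7 -0.   5. ] | pos [0.6871 0.0198 0.1929] yaz 5.0 F [0.9 0.8 0.4] w 0.0854 t 15.53
```

View pics/wrist5.png

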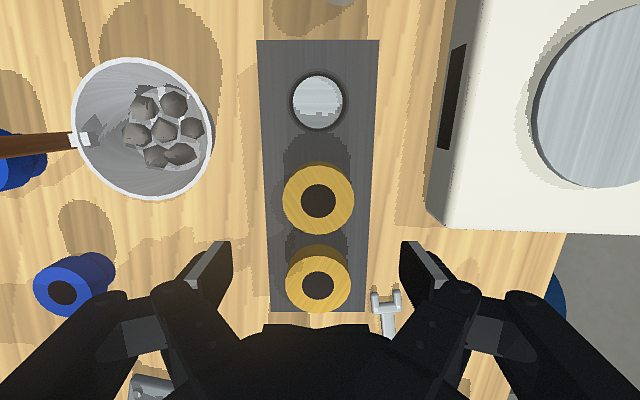

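Both bushings are flush: heads at 0.0789 and 0.0785, seen at (318,200) and (317,284). The cup at (143,128) is unmoved with 7 stones. Before gripping the cup I'll test how far the wrist can tilt, in free air.

{"op": "carry_out", "data": {"steps": [[[-10, -10, -40, 0, 0, 0, 100], [-20, -20, -80, 0, 0, 0, 100], [-30, -30, -120, 0, 10, 0, 100], [-40, -40, -150, 0, 20, 0, 100], [-40, -40, -150, 0, 30, 0, 100]]]}}

```text
t: 16.15
tool_pos: [0.6478, -0.0248, 0.3398]
ee_rot: [[-0.078, 0.996, -0.037], [0.861, 0.085, 0.502], [0.503, 0.007, -0.864]]
ft_force: [0.4, -0.4, -1.2]
width: 0.0858
finger_force: 0.0
```

```bash
cat >> h.py <<'E'
import json
def log():
    s=readout.state(); r=np.array(s['ee_rot'])
    print('q',s['joint_positions'].round(1),'pos',s['tool_pos'].round(3),'z',r[:,2].round(2),'y',r[:,1].round(2))
    open('log.jsonl','a').write(json.dumps(dict(q=list(s['joint_positions']),p=list(s['tool_pos']),R=r.tolist()))+'\n')
E
python3 -c "
from h import *
log()"
```

```text
q [ -7.3  27.5  25.5  86.  -39.8  83.5  31.7] pos [ 0.648 -0.025  0.34 ] z [-0.04  0.5  -0.86] y [1.   0.09 0.01]
```

{"op": "carry_out", "data": {"steps": [[[0, 0, 0, 0, 10, 0, 100], [0, 0, 0, 0, 20, 0, 100], [0, 0, 0, 0, 30, 0, 100], [0, 0, 0, 0, 40, 0, 100], [0, 0, 0, 0, 50, 0, 100]]]}}

```text
t: 16.77
tool_pos: [0.647, -0.0237, 0.3351]
ee_rot: [[-0.014, 0.996, -0.084], [0.168, 0.086, 0.982], [0.986, -0.001, -0.169]]
ft_force: [0.1, 1.1, -1.0]
width: 0.0854
finger_force: 0.0
```

```bash
python3 -c "
from h import *
log()"
```

```text
q [ 14.5  44.1  10.6  85.1 -70.1 108.4  46. ] pos [ 0.647 -0.024  0.335] z [-0.08  0.98 -0.17] y [ 1.    0.09 -0.  ]
```

{"op": "carry_out", "data": {"steps": [[[0, 0, 0, 0, 10, 0, 100], [0, 0, 0, 0, 20, 0, 100], [0, 0, 0, 0, 30, 0, 100], [0, 0, 0, 0, 40, 0, 100], [0, 0, 0, 0, 50, 0, 100]]]}}

```text
t: 17.4
tool_pos: [0.647, -0.0241, 0.3349]
ee_rot: [[0.056, 0.996, -0.063], [-0.644, 0.085, 0.76], [0.763, -0.002, 0.647]]
ft_force: [0.4, 0.5, -2.2]
width: 0.0854
finger_force: 0.0
```

```bash
python3 -c "
from h import *
log()"
```

```text
q [ 40.1  68.1 -37.5  86.4 -75.4 108.7  44. ] pos [ 0.647 -0.024  0.335] z [-0.06  0.76  0.65] y [ 1.    0.08 -0.  ]
```

The wrist reaches 130° of tilt while holding position, so pouring by tilting about the radial axis works. Untilting and going to the cup handle.

{"op": "carry_out", "data": {"steps": [[[0, 0, 0, 0, -10, 0, 100], [0, 0, 0, 0, -20, 0, 100], [0, 0, 0, 0, -30, 0, 100], [0, 0, 0, 0, -40, 0, 100], [0, 0, 0, 0, -50, 0, 100]]]}}

```text
t: 18.02
tool_pos: [0.6471, -0.0241, 0.3349]
ee_rot: [[-0.014, 0.996, -0.084], [0.179, 0.085, 0.98], [0.984, -0.001, -0.179]]
ft_force: [-0.1, 0.3, -0.2]
width: 0.0853
finger_force: 0.0
```

{"op": "carry_out", "data": {"steps": [[[0, 0, 0, 0, -10, 0, 100], [0, 0, 0, 0, -20, 0, 100], [0, 0, 0, 0, -30, 0, 100], [0, 0, 0, 0, -40, 0, 100], [0, 0, 0, 0, -50, 0, 100]]]}}

```text
t: 18.65
tool_pos: [0.6471, -0.0235, 0.3359]
ee_rot: [[-0.075, 0.996, -0.042], [0.866, 0.086, 0.493], [0.495, 0.001, -0.869]]
ft_force: [0.8, 0.5, -0.7]
width: 0.0851
finger_force: 0.0
```

{"op": "carry_out", "data": {"steps": [[[0, 0, 0, 0, -10, 0, 100], [0, 0, 0, 0, -20, 0, 100], [0, 0, 0, 0, -30, 0, 100], [0, 0, 0, 0, -30, 0, 100]]]}}

```text
t: 19.15
tool_pos: [0.6466, -0.0175, 0.3359]
ee_rot: [[-0.096, 0.995, -0.0], [0.995, 0.096, 0.003], [0.003, 0.0, -1.0]]
ft_force: [0.6, 0.6, 0.2]
width: 0.0853
finger_force: 0.0
```

```bash
python3 - <<'E'
from h import *
p,d,M=shot('top'); W=cloud(d,M)
def c(u0,u1,v0,v1,lo,hi):
    w=W[v0:v1,u0:u1].reshape(-1,3); q=w[(w[:,2]>lo)&(w[:,2]<hi)]; print(len(q),q.mean(0).round(4) if len(q) else '',np.round(cv2.minEnclosingCircle(q[:,:2].astype(np.float32)),4) if 0 else '')
c(290,345,205,245,.11,.14); c(285,345,175,230,.05,.058)
log(); go(.447,.049,.25,9.5)
E
```

```text
24 [0.4458 0.048  0.1308] 
156 [0.518  0.0587 0.0545] 
q [ 1.1 21.4 -6.5 86.8  2.3 72.  -0.4] pos [ 0.647 -0.021  0.336] z [-0.  0. -1.] y [ 1.    0.09 -0.  ]
 shift [  87.2 -192.3   85.9] turn [-0.  -0.2 -4.3] | pos [ 0.6465 -0.0206  0.3355] yaz 5.2 F [-0.1 -1.2 -0.4] w 0.0852 t 19.2
```

{"op": "carry_out", "data": {"steps": [[[22, -48, 22, 0, 0, -1, 100], [44, -96, 43, 0, 0, -2, 100], [65, -144, 65, 0, 0, -4.3, 100], [87, -192, 86, 0, 0, -4.3, 100], [87, -192, 86, 0, 0, -4.3, 100]]]}}

```text
t: 19.82
tool_pos: [0.4428, 0.0455, 0.2473]
ee_rot: [[-0.16, 0.987, -0.008], [0.987, 0.16, 0.001], [0.002, -0.008, -1.0]]
ft_force: [1.0, -0.1, 1.1]
width: 0.0855
finger_force: 0.0
```

```bash
python3 - <<'E'
from h import *
optics.read_camera('top')
p,d,M=shot('wrist','wrist6.png'); W=cloud(d,M); heads(p,W,.124,.14,60); heads(p,W,.045,.06,300)
log(); go(.447,.049,.105,9.5)
E
```

```text
[310 184  18  18 296] [0.448  0.0486] 0.0098 [0.4482 0.0492 0.1293] [ 14. 134. 164.]
[542  29  33  53 722] [0.6865 0.2166] 0.0254 [0.6721 0.2115 0.0504] [ 23.  37. 150.]
[  451   115   130   177 10331] [0.68   0.0434] 0.1175 [0.6724 0.066  0.0546] [99. 19. 81.]
[ 312  120  127  106 2403] [0.5126 0.0603] 0.0728 [0.5274 0.0604 0.0526] [ 94.   8. 192.]
[ 588  131   52  135 2558] [0.8282 0.078 ] 0.0835 [0.8081 0.063  0.0544] [ 30.  17. 161.]
[ 217  161   53   51 2106] [0.3619 0.0209] 0.0312 [0.3625 0.0218 0.0498] [ 92. 131. 169.]
[ 256  269   47   43 1558] [ 0.4215 -0.1143] 0.0318 [ 0.4221 -0.1122  0.0496] [ 91. 135. 173.]
q [ -2.7   6.6 -11.8 117.8   1.5  55.7  -6.2] pos [0.448 0.045 0.25 ] z [-0.  0. -1.] y [ 0.99  0.16 -0.  ]
 shift [  3.6  -0.4 144.9] turn [-0.  -0.1 -0.4] | pos [0.4481 0.0453 0.2499] yaz 9.1 F [ 0.3 -0.8  0.3] w 0.0852 t 19.93
```

View pics/wrist6.png

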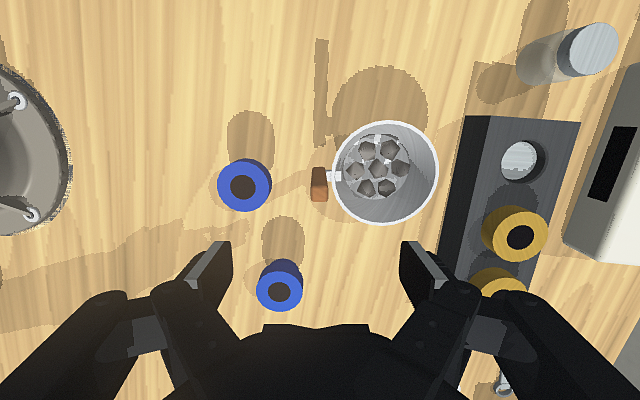

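The post is at (319,184), i.e. (0.448, 0.049), and the cup hasn't moved. Descending and gripping.

{"op": "carry_out", "data": {"steps": [[[4, 0, 40, 0, 0, 0, 100], [4, 0, 80, 0, 0, 0, 100], [4, 0, 120, 0, 0, 0, 100], [4, 0, 144, 0, 0, 0, 100], [4, 0, 144, 0, 0, 0, 100]]]}}

```text
t: 20.55
tool_pos: [0.4478, 0.0497, 0.1047]
ee_rot: [[-0.159, 0.987, -0.003], [0.987, 0.159, 0.0], [0.001, -0.003, -1.0]]
ft_force: [-0.1, -0.1, 0.1]
width: 0.0856
finger_force: 0.0
```

{"op": "carry_out", "data": {"steps": [[[0, 0, 0, 0, 0, 0, 5], [0, 0, 0, 0, 0, 0, 5], [0, 0, 0, 0, 0, 0, 5], [0, 0, 0, 0, 0, 0, 5], [0, 0, 0, 0, 0, 0, 5]]], "squeeze": 90}}

```text
t: 21.18
tool_pos: [0.4477, 0.0514, 0.1068]
ee_rot: [[-0.162, 0.987, 0.001], [0.987, 0.162, 0.0], [0.0, 0.001, -1.0]]
ft_force: [0.1, -0.3, 5.6]
width: 0.0151
finger_force: 87.8
```

{"op": "carry_out", "data": {"steps": [[[0, 0, 0, 0, 0, 0, 5], [0, 0, 0, 0, 0, 0, 5], [0, 0, 0, 0, 0, 0, 5]]]}}

```text
t: 21.55
tool_pos: [0.4477, 0.0514, 0.1067]
ee_rot: [[-0.162, 0.987, 0.001], [0.987, 0.162, 0.0], [0.0, 0.001, -1.0]]
ft_force: [-0.8, -0.6, 5.6]
width: 0.0152
finger_force: 87.9
```

```bash
python3 - <<'E'
from h import *
log(); go(.448,.049,.105,9.5)
E
```

```text
q [ -4.9  19.  -11.2 125.5   6.2  35.9 -11.2] pos [0.448 0.051 0.107] z [ 0.  0. -1.] y [0.99 0.16 0.  ]
 shift [-2.4 -0.1  1.7] turn [ 0.1 -0.  -0.2] | pos [0.4477 0.0514 0.1067] yaz 9.3 F [-0.8 -0.6  5.6] w 0.0152 t 21.55
```

{"op": "carry_out", "data": {"steps": [[[0, 0, -5, 0, 0, 0, 5], [0, 0, -20, 0, 0, 0, 5], [0, 0, -50, 0, 0, 0, 5], [0, 0, -90, 0, 0, 0, 5], [0, 0, -130, 0, 0, 0, 5]]]}}

```text
t: 22.18
tool_pos: [0.4465, 0.051, 0.2378]
ee_rot: [[-0.162, 0.987, -0.0], [0.987, 0.162, 0.0], [0.0, -0.0, -1.0]]
ft_force: [0.9, 0.1, -4.1]
width: 0.0147
finger_force: 88.1
```

{"op": "carry_out", "data": {"steps": [[[0, 0, -25, 0, 0, 6, 5], [0, 0, -45, 0, 0, 14, 5], [0, 0, -45, 0, 0, 22, 5], [0, 0, -45, 0, 0, 30, 5], [0, 0, -45, 0, 0, 36, 5]]]}}

```text
t: 22.8
tool_pos: [0.4465, 0.0511, 0.2816]
ee_rot: [[0.452, 0.892, -0.0], [0.892, -0.452, 0.0], [0.0, -0.0, -1.0]]
ft_force: [0.4, -0.3, -3.4]
width: 0.015
finger_force: 88.1
```

```bash
python3 - <<'E'
from h import *
log(); go(.578,.375,.28,-60)
p,d,M=shot('scene','scene7.png')
E
```

```text
q [ -4.9   4.4 -10.1 115.7   0.9  59.9 -42.3] pos [0.447 0.051 0.282] z [-0.  0. -1.] y [ 0.89 -0.45 -0.  ]
 shift [348.4 -29.2   1.7] turn [-0.  -0.  33.1] | pos [0.4465 0.0511 0.2816] yaz -26.9 F [ 0.4 -0.3 -3.4] w 0.015 t 22.8
```

View pics/scene7.png

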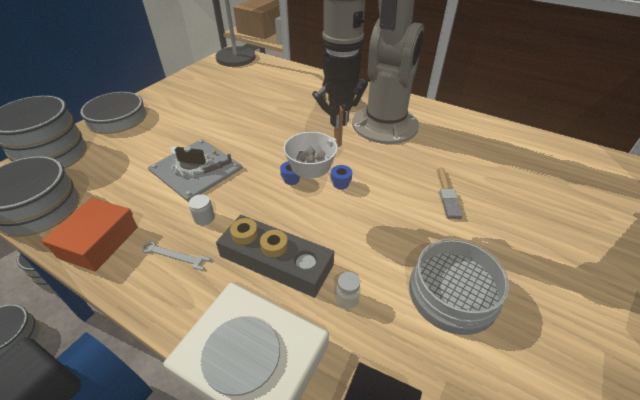

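The cup is held level with the stones in it at (311,155). Moving towards the sieve at (460,280).

{"op": "carry_out", "data": {"steps": [[[30, -3, 0, 0, 0, 3, 5], [75, -6, 0, 0, 0, 7, 5], [120, -10, 0, 0, 0, 12, 5], [165, -14, 0, 0, 0, 16, 5], [210, -17, 0, 0, 0, 20, 5]]]}}

```text
t: 23.48
tool_pos: [0.5263, 0.2477, 0.2815]
ee_rot: [[0.728, 0.686, -0.0], [0.686, -0.728, 0.0], [0.0, -0.0, -1.0]]
ft_force: [0.2, -0.5, -2.8]
width: 0.0149
finger_force: 88.0
```

```bash
python3 - <<'E'
from h import *
log(); go(.578,.375,.28,-60)
E
```

```text
q [-20.3  17.7 -13.8  99.4   4.6  63.5 -82.2] pos [0.526 0.248 0.281] z [-0.  0. -1.] y [ 0.69 -0.73 -0.  ]
 shift [124.9 -57.3   1.5] turn [-0.   0.  13.3] | pos [0.5263 0.2477 0.2815] yaz -46.7 F [ 0.2 -0.5 -2.8] w 0.0149 t 23.48
```

{"op": "carry_out", "data": {"steps": [[[31, -14, 0, 0, 0, 3, 5], [62, -28, 0, 0, 0, 7, 5], [94, -43, 0, 0, 0, 10, 5], [125, -57, 0, 0, 0, 13.3, 5], [125, -57, 0, 0, 0, 13.3, 5]]]}}

```text
t: 24.1
tool_pos: [0.5771, 0.377, 0.2808]
ee_rot: [[0.863, 0.505, -0.001], [0.505, -0.863, 0.002], [0.0, -0.002, -1.0]]
ft_force: [-0.5, -0.2, -3.3]
width: 0.0151
finger_force: 88.1
```

{"op": "carry_out", "data": {"steps": [[[0, 0, 0, 6, 0, 0, 5], [0, 0, 0, 14, 0, 0, 5], [0, 0, 0, 23, 0, 0, 5], [0, 0, 0, 32, 0, 0, 5], [0, 0, 0, 40, 0, 0, 5]]]}}

```text
t: 24.72
tool_pos: [0.5788, 0.3714, 0.2814]
ee_rot: [[0.866, 0.383, -0.321], [0.5, -0.661, 0.559], [0.002, -0.645, -0.764]]
ft_force: [1.0, 0.9, -4.0]
width: 0.0148
finger_force: 88.4
```

```bash
cat >> h.py <<'E'
S=np.array([.553,.418]); e=np.array([.5,-.8660254])
def pour(th,ziplip=None,zt=None,off=0.):
    a=np.radians(th); h=138*np.cos(a)-50*np.sin(a); v=-138*np.sin(a)-50*np.cos(a)
    xy=S+e*(off-h/1000); z=zt if zt else ziplip-v/1000
    s=readout.state(); R=np.array(s['ee_rot'])
    # R0: y az -60, z down, rotated by th about radial
    y0=np.array([e[0],e[1],0]); z0=np.array([0,0,-1.]); R0=np.stack([np.cross(y0,z0),y0,z0],1)
    Rt=Ro.from_rotvec(a*R0[:,0]).as_matrix()@R0
    print('pour',th,'TCP',xy.round(3),round(z,3),'lip z',round(z+v/1000,3),'shift',(R.T@(np.array([*xy,z])-s['tool_pos'])*1e3).round(0),'turn',Ro.from_matrix(R.T@Rt).as_rotvec(degrees=True).round(1))
E
python3 - <<'E'
from h import *
log(); pour(90,zt=.28); pour(110,zt=.26)
E
```

```text
q [ -5.   34.5 -24.9  85.1 -28.4  68.4 -74.3] pos [0.579 0.371 0.281] z [-0.32  0.56 -0.76] y [ 0.38 -0.66 -0.64]
pour 90 TCP [0.578 0.375] 0.28 lip z 0.142 shift [ 1. -2.  3.] turn [49.9 -0.1  0.1]
pour 110 TCP [0.6   0.336] 0.26 lip z 0.147 shift [  1.  45. -10.] turn [69.9 -0.   0.1]
```

{"op": "carry_out", "data": {"steps": [[[0, -2, 3, 9, 0, 0, 5], [0, -2, 3, 18, 0, 0, 5], [0, -2, 3, 27, 0, 0, 5], [0, -2, 3, 35, 0, 0, 5], [0, -2, 3, 43, 0, 0, 5]]]}}

```text
t: 25.35
tool_pos: [0.5774, 0.3745, 0.2792]
ee_rot: [[0.867, 0.063, -0.494], [0.498, -0.104, 0.861], [0.003, -0.993, -0.122]]
ft_force: [-0.8, 0.7, -4.3]
width: 0.0146
finger_force: 88.5
```

```bash
python3 - <<'E'
from h import *
log(); pour(100,zt=.265); pour(112,zt=.26); pour(122,zt=.27)
p,d,M=shot('scene','scene8.png')
E
```

```text
q [ 10.   53.7 -38.   85.2 -52.   78.5 -54.8] pos [0.577 0.374 0.279] z [-0.49  0.86 -0.12] y [ 0.06 -0.1  -0.99]
pour 100 TCP [0.59  0.355] 0.265 lip z 0.138 shift [  1.  17. -21.] turn [17.  -0.1  0.2]
pour 112 TCP [0.602 0.333] 0.26 lip z 0.151 shift [  1.  25. -45.] turn [29.  -0.1  0.2]
pour 122 TCP [0.611 0.318] 0.27 lip z 0.179 shift [  1.  17. -64.] turn [39.  -0.1  0.2]
```

View pics/scene8.png

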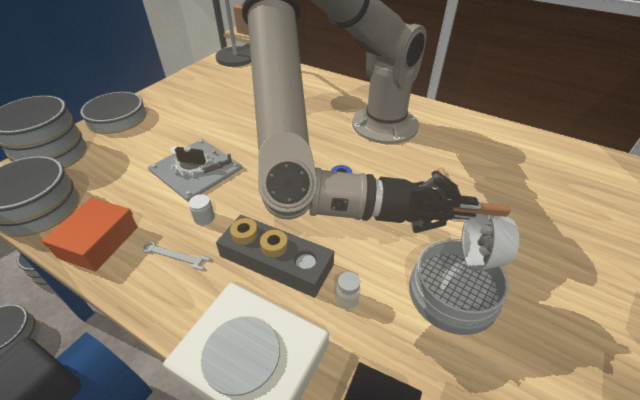

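The cup is tilted with its lip over the sieve at about (475,265) and the stones still inside at (485,245). Continuing the tilt.

{"op": "carry_out", "data": {"steps": [[[0, 8, -10, 8, 0, 0, 5], [0, 17, -21, 17, 0, 0, 5], [0, 21, -33, 23, 0, 0, 5], [0, 25, -45, 29, 0, 0, 5], [0, 25, -45, 29, 0, 0, 5]]]}}

```text
t: 26.02
tool_pos: [0.6006, 0.3342, 0.2581]
ee_rot: [[0.867, -0.187, -0.463], [0.499, 0.321, 0.805], [-0.002, -0.928, 0.372]]
ft_force: [-0.2, 1.1, -1.7]
width: 0.0148
finger_force: 89.5
```

```bash
python3 - <<'E'
from h import *
log(); pour(125,zt=.305)
p,d,M=shot('scene'); cv2.imwrite('pics/scene9.png',cv2.resize(p[160:360,360:600],None,fx=3,fy=3))
E
```

```text
q [ 14.6  71.4 -43.9  81.  -59.9  91.3 -48.5] pos [0.601 0.334 0.258] z [-0.46  0.8   0.37] y [-0.19  0.32 -0.93]
pour 125 TCP [0.613 0.314] 0.305 lip z 0.221 shift [  1. -52.  -5.] turn [13.2 -0.1 -0.1]
```

View pics/scene9.png

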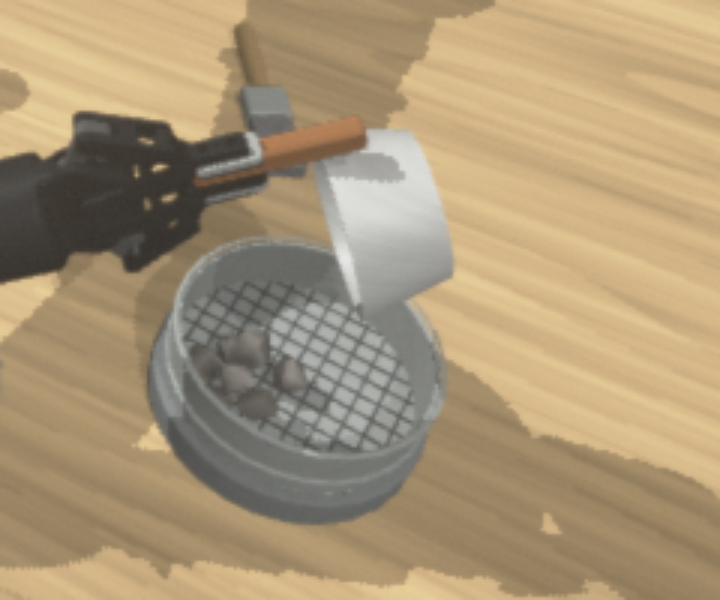

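The stones lie in the sieve around (245,370) in the crop, and the wrist force fell from -3.4 to -1.7 N (cup alone), so the cup is empty. Tilting back.

```bash
python3 - <<'E'
from h import *
pour(75,zt=.30); pour(62,zt=.30)
E
```

```text
pour 75 TCP [0.559 0.407] 0.3 lip z 0.154 shift [ 0. -6. 92.] turn [-36.8  -0.    0. ]
pour 62 TCP [0.543 0.436] 0.3 lip z 0.155 shift [  0.   6. 123.] turn [-49.8  -0.    0. ]
```

{"op": "carry_out", "data": {"steps": [[[0, -20, 8, -8, 0, 0, 5], [0, -37, 15, -18, 0, 0, 5], [0, -37, 15, -28, 0, 0, 5], [0, -37, 15, -38, 0, 0, 5], [0, -37, 15, -48, 0, 0, 5]]]}}

```text
t: 26.7
tool_pos: [0.6003, 0.3352, 0.3034]
ee_rot: [[0.866, 0.228, -0.445], [0.5, -0.385, 0.776], [0.005, -0.894, -0.447]]
ft_force: [-0.8, 0.9, -1.6]
width: 0.0148
finger_force: 89.3
```

{"op": "carry_out", "data": {"steps": [[[0, 0, 0, -10, 0, 0, 5], [0, 0, 0, -20, 0, 0, 5], [0, 0, 0, -30, 0, 0, 5], [0, 0, 0, -40, 0, 0, 5], [0, 0, 0, -50, 0, 0, 5]]]}}

```text
t: 27.32
tool_pos: [0.5996, 0.3361, 0.3048]
ee_rot: [[0.865, 0.489, -0.113], [0.502, -0.84, 0.207], [0.007, -0.236, -0.972]]
ft_force: [-0.3, -0.4, -2.8]
width: 0.0152
finger_force: 89.2
```

```bash
python3 - <<'E'
from h import *
log(); go(.448,.051,.28,9.3,'home'); go(.55,.2,.28,-60,'via')
p,d,M=shot('top'); cv2.imwrite('pics/top9.png',cv2.resize(p[150:250,165:265],None,fx=5,fy=5,interpolation=cv2.INTER_CUBIC)*1)
E
```

```text
q [-17.   27.9 -16.9  82.7  -6.2  69.7 -89.7] pos [0.6   0.336 0.305] z [-0.11  0.21 -0.97] y [ 0.49 -0.84 -0.24]
home shift [-274.4  171.2  -17.9] turn [-11.7  -8.6 -68.8] | pos [0.5996 0.3361 0.3048] yaz -59.8 F [-0.3 -0.4 -2.8] w 0.0152 t 27.32
via shift [-111.4   95.9    1.5] turn [-13.6  -0.4   0.2] | pos [0.5996 0.3361 0.3048] yaz -59.8 F [-0.3 -0.4 -2.8] w 0.0152 t 27.32
```

View pics/top9.png

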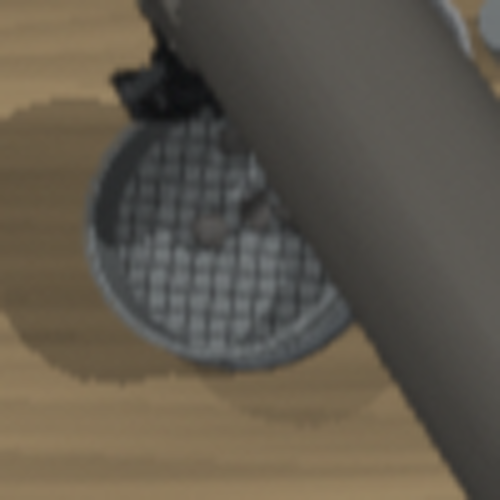

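The arm hides most of the sieve at (230,235), so I'll count stones later. Moving the cup to a free bench spot.

```bash
python3 - <<'E'
from h import *
go(.47,.15,.28,-60)
E
```

```text
shift [-207.1  104.1    0.7] turn [-13.5  -0.5   0.7] | pos [0.5965 0.3423 0.307 ] yaz -59.2 F [-3.7  5.   1. ] w 0.0151 t 27.38
```

{"op": "carry_out", "data": {"steps": [[[-30, 15, 0, -5, 0, 0, 5], [-75, 38, 0, -13.5, 0, 0, 5], [-120, 60, 0, -13.5, 0, 0, 5], [-165, 83, 0, -13.5, 0, 0, 5], [-207, 104, 0, -13.5, 0, 0, 5]]]}}

```text
t: 28.0
tool_pos: [0.4696, 0.1436, 0.2767]
ee_rot: [[0.865, 0.501, -0.002], [0.501, -0.865, 0.01], [0.003, -0.01, -1.0]]
ft_force: [0.5, -0.4, -1.9]
width: 0.0146
finger_force: 89.2
```

```bash
python3 - <<'E'
from h import *
optics.read_camera('top');log(); go(.47,.15,.115,-60)
p,d,M=shot('top'); cv2.imwrite('pics/top10.png',np.hstack([cv2.resize(p[155:235,172:252],None,fx=5,fy=5,interpolation=cv2.INTER_CUBIC),cv2.resize(p[160:240,270:350],None,fx=5,fy=5)]))
E
```

```text
q [-12.3   8.8 -12.5 111.7   1.7  60.  -85.6] pos [0.466 0.138 0.275] z [-0.01  0.01 -1.  ] y [ 0.5  -0.87 -0.01]
 shift [ 10.2  -7.5 160.3] turn [-0.5  0.2 -0.2] | pos [0.4661 0.1376 0.2753] yaz -60.2 F [-4.5 -5.8 -4.4] w 0.0149 t 28.05
```

View pics/top10.png

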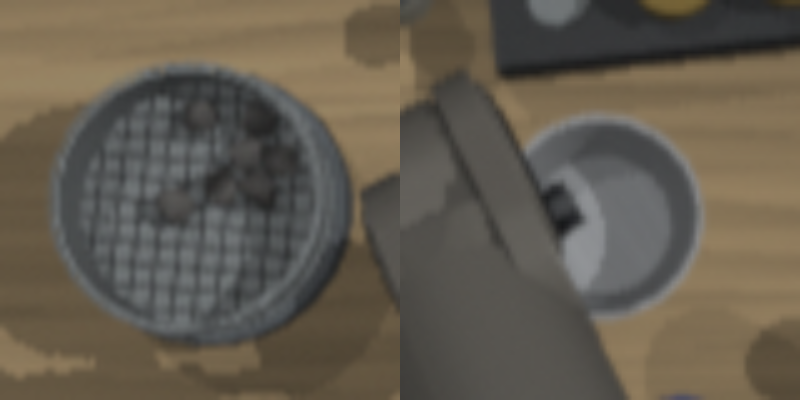

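All 7 stones are in the sieve (left crop, around (235,155)) and the cup is empty (right crop). Lowering the cup.

{"op": "carry_out", "data": {"steps": [[[0, 0, 40, -0.5, 0, 0, 5], [0, 0, 85, -0.5, 0, 0, 5], [0, 0, 125, -0.5, 0, 0, 5], [0, 0, 155, -0.5, 0, 0, 5], [0, 0, 160, -0.5, 0, 0, 5]]]}}

```text
t: 28.72
tool_pos: [0.4696, 0.146, 0.1149]
ee_rot: [[0.865, 0.501, -0.002], [0.501, -0.865, 0.001], [-0.001, -0.002, -1.0]]
ft_force: [-0.3, -0.3, -0.5]
width: 0.0148
finger_force: 89.2
```

```bash
python3 - <<'E'
from h import *
optics.read_camera('top');log(); go(.47,.15,.1067,-60)
E
```

```text
q [-14.6  21.5 -11.9 119.8   6.7  39.4 -90.8] pos [0.47  0.146 0.115] z [-0.  0. -1.] y [ 0.5  -0.87 -0.  ]
 shift [ 1.7 -3.5  8.7] turn [-0.1  0.   0.1] | pos [0.4703 0.1461 0.1154] yaz -59.9 F [ 0.3 -0.2 -2.2] w 0.0148 t 28.77
```

{"op": "carry_out", "data": {"steps": [[[0, 0, 4, 0, 0, 0, 5], [0, 0, 6, 0, 0, 0, 5], [0, 0, 8, 0, 0, 0, 5], [0, 0, 9, 0, 0, 0, 5]]]}}

```text
t: 29.28
tool_pos: [0.4709, 0.1458, 0.1068]
ee_rot: [[0.866, 0.5, 0.001], [0.5, -0.866, 0.0], [0.001, -0.0, -1.0]]
ft_force: [-4.9, 0.6, 10.1]
width: 0.0148
finger_force: 90.8
```

{"op": "carry_out", "data": {"steps": [[[0, 0, -1, 0, 0, 0, 60], [0, 0, -1, 0, 0, 0, 60], [0, 0, -1, 0, 0, 0, 60], [0, 0, -1, 0, 0, 0, 60], [0, 0, -20, 0, 0, 0, 60]]]}}

```text
t: 29.9
tool_pos: [0.4697, 0.1452, 0.1256]
ee_rot: [[0.866, 0.501, -0.003], [0.501, -0.866, -0.001], [-0.003, -0.001, -1.0]]
ft_force: [-0.6, -0.0, -0.1]
width: 0.0512
finger_force: 0.0
```

{"op": "carry_out", "data": {"steps": [[[0, 0, -40, 0, 0, 0, 60], [0, 0, -100, 0, 0, 0, 60], [0, 0, -150, 0, 0, 0, 60], [-40, 30, -150, 0, 0, -10, 60], [-60, 70, -150, 0, 0, -20, 60]]]}}

```text
t: 30.52
tool_pos: [0.4529, 0.0544, 0.2772]
ee_rot: [[0.637, 0.771, 0.001], [0.771, -0.637, 0.0], [0.001, 0.001, -1.0]]
ft_force: [0.8, -1.0, -0.4]
width: 0.0514
finger_force: 0.0
```

```bash
python3 - <<'E'
from h import *
optics.read_camera('top');log(); go(.5,-.25,.28,0)
p,d,M=shot('top','top11.png'); W=cloud(d,M); w=W[165:245,270:350].reshape(-1,3); q=w[(w[:,2]>.05)&(w[:,2]<.06)]; print(len(q),q.mean(0).round(4)); q=w[(w[:,2]>.115)&(w[:,2]<.14)]; print(len(q),q.mean(0).round(4))
# ratchet geometry
o=W[160:235,400:485]; q=o[(o[...,2]>.068)&(o[...,2]<.085)]; c=np.median(q,0); 
c2=q.mean(0); (u,s,vt)=np.linalg.svd(q[:,:2]-c2[:2]); print('knob',len(q),c2.round(4),'axis az',np.degrees(np.arctan2(vt[0,1],vt[0,0])).round(1),'extent',((q[:,:2]-c2[:2])@vt[0]).min().round(4),((q[:,:2]-c2[:2])@vt[0]).max().round(4))
q=o[(o[...,2]>.010)&(o[...,2]<.020)]; r=cv2.minAreaRect(q[:,:2].astype(np.float32)); print('plate',r)
hsv=cv2.cvtColor(p,cv2.COLOR_BGR2HSV)[160:235,400:485]; m=(hsv[...,1]>100)&(hsv[...,0]<35)&(o[...,2]>.012); n,l,st,cc=cv2.connectedComponentsWithStats(m.astype(np.uint8))
for i in range(1,n):
    if st[i,4]>2: print('stud?',st[i],o[l==i].mean(0).round(4))
E
```

```text
q [ -4.    5.4 -10.6 115.4   1.4  59.4 -54.5] pos [0.453 0.047 0.277] z [ 0. -0. -1.] y [ 0.77 -0.63  0.  ]
 shift [-200.7  224.5   -2.3] turn [  0.1   0.2 -39.3] | pos [0.4534 0.0475 0.2767] yaz -39.3 F [-0.5 -6.1 -0.4] w 0.0515 t 30.57
381 [0.6297 0.0615 0.0551]
25 [0.465  0.1444 0.1299]
knob 146 [ 0.5366 -0.3972  0.0785] axis az -90.9 extent -0.1595 0.0529
plate ((0.5301471948623657, -0.3936731219291687), (0.2109016478061676, 0.19958718121051788), 79.57611083984375)
```

The cup stands upright at its new spot (post top at z 0.130). Now the ratchet: I'll move above the knob.

{"op": "carry_out", "data": {"steps": [[[-35, 42, 0, 0, 0, -8, 50], [-73, 87, 0, 0, 0, -18, 50], [-110, 131, 0, 0, 0, -28, 50], [-147, 176, 0, 0, 0, -38, 50], [-180, 215, 0, 0, 0, -48, 50]]]}}

```text
t: 31.25
tool_pos: [0.5029, -0.2168, 0.2764]
ee_rot: [[-0.108, 0.994, 0.0], [0.994, 0.108, 0.0], [0.0, 0.0, -1.0]]
ft_force: [0.9, 0.3, -0.2]
width: 0.0431
finger_force: 0.0
```

```bash
python3 - <<'E'
from h import *
log(); go(.537,-.3985,.25,19.5)
E
```

```text
q [ 18.5  14.   -2.  104.9   0.5  61.2  22.5] pos [ 0.503 -0.217  0.276] z [ 0.  0. -1.] y [0.99 0.11 0.  ]
 shift [-184.4   14.3   26.4] turn [  0.   -0.  -13.3] | pos [ 0.5029 -0.2168  0.2764] yaz 6.2 F [ 0.9  0.3 -0.2] w 0.0431 t 31.25
```

{"op": "carry_out", "data": {"steps": [[[-50, 4, 10, 0, 0, -4, 50], [-100, 8, 20, 0, 0, -8, 50], [-145, 11, 26, 0, 0, -13.3, 50], [-175, 14, 26, 0, 0, -13.3, 50], [-184, 14, 26, 0, 0, -13.3, 50]]]}}

```text
t: 31.88
tool_pos: [0.5348, -0.3991, 0.2496]
ee_rot: [[-0.325, 0.946, -0.001], [0.946, 0.325, 0.0], [0.0, -0.001, -1.0]]
ft_force: [-0.6, 1.8, 0.2]
width: 0.0426
finger_force: 0.0
```

```bash
python3 - <<'E'
from h import *
optics.read_camera('top')
p,d,M=shot('wrist','wrist12.png'); W=cloud(d,M); np.savez('w12.npz',p=p,d=d,W=W)
log(); go(.537,-.3985,.25,19.5)
E
```

```text
q [31.2 26.6  0.1 90.3 -0.1 63.2 50.4] pos [ 0.535 -0.398  0.25 ] z [-0.  0. -1.] y [ 0.95  0.33 -0.  ]
 shift [-1.6  1.5 -0. ] turn [-0.  -0.  -0.4] | pos [ 0.535  -0.3975  0.25  ] yaz 19.1 F [ 0.5 -0.5  0. ] w 0.0427 t 31.98
```

View pics/wrist12.png

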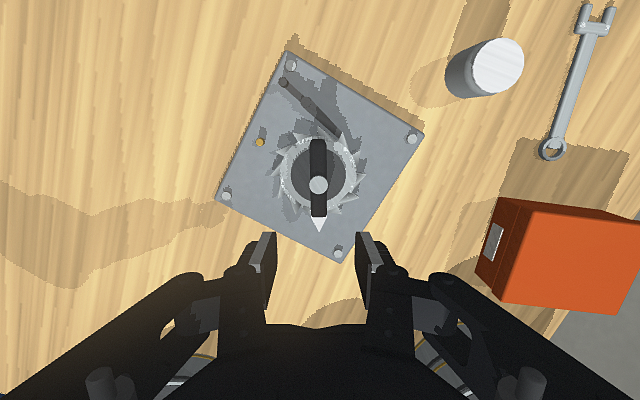

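The knob bar runs (318,138)–(318,216) with its pointer nose at (319,232). The stud is at (259,142), the axis cap at (318,184), and the pawl at (310,105). Computing positions.

```bash
python3 - <<'E'
from h import *
z=np.load('w12.npz'); p,W=z['p'],z['W']
q=W[125:225,295:340].reshape(-1,3); q=q[(q[:,2]>.070)&(q[:,2]<.082)]
r=cv2.minAreaRect(q[:,:2].astype(np.float32)); print('bar',r,q[:,2].mean())
c=np.array([W[v,u] for u,v in [(318,184)]]); print('cap',c.round(4))
nose=W[224:232,316:322].reshape(-1,3); nose=nose[nose[:,2]>.03]; print('nose',nose.mean(0).round(4),len(nose))
hsv=cv2.cvtColor(p,cv2.COLOR_BGR2HSV); m=np.zeros((400,640),bool); m[132:152,250:268]=True; m&=(hsv[...,1]>120)&(W[...,2]>.022); s=W[m].mean(0); print('stud',s.round(4),m.sum())
m=(W[...,2]>.009)&(W[...,2]<.019); m[:, :200]=0; m[:,440:]=0; m[270:]=0; print('plate',cv2.minAreaRect(W[m][:,:2].astype(np.float32)))
a=np.array(r[0]); print('dist stud',np.hypot(*(s[:2]-a)),'az stud',np.degrees(np.arctan2(*(s[:2]-a)[::-1])),'az nose',np.degrees(np.arctan2(*(nose.mean(0)[:2]-a)[::-1])))
E
```

```text
bar ((0.5382600426673889, -0.4001576900482178), (0.019297875463962555, 0.0921250507235527), 19.704877853393555) 0.0778152993753265
cap [[ 0.5377 -0.3985  0.0819]]
nose [ 0.5548 -0.4458  0.0778] 34
stud [ 0.4577 -0.384   0.0268] 48
plate ((0.5339944958686829, -0.39399683475494385), (0.20958249270915985, 0.2002474069595337), 79.65039825439453)
dist stud 0.082122973653406 az stud 168.67429860312822 az nose -70.09511925264708
```

Pointer azimuth is -70.2° and the stud is at 169.6°, so 120° clockwise remains (4 teeth). Descending onto the knob.

{"op": "carry_out", "data": {"steps": [[[-2, 2, 50, 0, 0, 0, 50], [-2, 2, 100, 0, 0, 0, 50], [-2, 2, 140, 0, 0, 0, 50], [-2, 2, 155, 0, 0, 0, 50], [-2, 2, 155, 0, 0, 0, 50]]]}}

```text
t: 32.6
tool_pos: [0.5378, -0.3974, 0.0954]
ee_rot: [[-0.329, 0.944, -0.001], [0.944, 0.329, 0.001], [0.001, -0.0, -1.0]]
ft_force: [-0.7, -0.2, -0.3]
width: 0.0425
finger_force: 0.0
```

```bash
python3 - <<'E'
from h import *
optics.read_camera('top');log(); go(.5375,-.399,.059,19.7)
E
```

```text
q [31.4 36.1 -0.3 96.6  0.2 47.3 50.2] pos [ 0.538 -0.398  0.097] z [ 0. -0. -1.] y [0.94 0.33 0.  ]
 shift [-0.3 -1.2 37.7] turn [ 0.1  0.  -0.5] | pos [ 0.5385 -0.3983  0.0967] yaz 19.2 F [0.9 0.5 0.8] w 0.0427 t 32.65
```

{"op": "carry_out", "data": {"steps": [[[-0.5, -1, 15, 0, 0, -0.5, 50], [-0.5, -1, 28, 0, 0, -0.5, 50], [-0.5, -1, 36, 0, 0, -0.5, 50], [-0.5, -1, 36, 0, 0, -0.5, 50]]]}}

```text
t: 33.15
tool_pos: [0.5363, -0.3991, 0.0584]
ee_rot: [[-0.336, 0.942, -0.001], [0.942, 0.336, 0.001], [0.001, -0.001, -1.0]]
ft_force: [-0.0, -0.5, 0.8]
width: 0.0424
finger_force: 0.0
```

{"op": "carry_out", "data": {"steps": [[[0, 0, 0, 0, 0, 0, 10], [0, 0, 0, 0, 0, 0, 10], [0, 0, 0, 0, 0, 0, 10], [0, 0, 0, 0, 0, 0, 10], [0, 0, 0, 0, 0, 0, 10]]], "squeeze": 60}}

```text
t: 33.78
tool_pos: [0.5378, -0.3994, 0.06]
ee_rot: [[-0.337, 0.941, 0.002], [0.941, 0.337, -0.0], [-0.001, 0.001, -1.0]]
ft_force: [3.3, 0.9, 1.9]
width: 0.0171
finger_force: 60.1
```

```bash
python3 - <<'E'
from h import *
log(); go(.5375,-.399,.059,19.7); print(readout.state()['wrist_torque'])
E
```

```text
q [31.7 38.8 -0.5 97.4  0.4 43.7 50.6] pos [ 0.538 -0.399  0.06 ] z [ 0. -0. -1.] y [0.94 0.34 0.  ]
 shift [ 0.4 -0.1  1. ] turn [ 0.1  0.1 -0. ] | pos [ 0.5378 -0.3994  0.06  ] yaz 19.7 F [3.3 0.9 1.9] w 0.0171 t 33.77
[-0.00756922 -0.52164096  0.10817508]
```

Gripped. Turning clockwise (+tool z) in stages.

{"op": "carry_out", "data": {"steps": [[[0, 0, 0, 0, 0, 8, 10], [0, 0, 0, 0, 0, 16, 10], [0, 0, 0, 0, 0, 24, 10], [0, 0, 0, 0, 0, 32, 10], [0, 0, 0, 0, 0, 40, 10]]]}}

```text
t: 34.4
tool_pos: [0.538, -0.3994, 0.06]
ee_rot: [[0.351, 0.936, 0.002], [0.936, -0.351, -0.001], [0.0, 0.002, -1.0]]
ft_force: [4.7, -0.4, 0.3]
width: 0.0173
finger_force: 60.1
```

{"op": "carry_out", "data": {"steps": [[[0, 0, 0, 0, 0, 8, 10], [0, 0, 0, 0, 0, 16, 10], [0, 0, 0, 0, 0, 24, 10], [0, 0, 0, 0, 0, 32, 10], [0, 0, 0, 0, 0, 40, 10]]]}}

```text
t: 35.02
tool_pos: [0.5383, -0.3995, 0.06]
ee_rot: [[0.871, 0.492, 0.002], [0.492, -0.871, -0.001], [0.002, 0.002, -1.0]]
ft_force: [6.7, -1.7, 0.0]
width: 0.0173
finger_force: 60.0
```

{"op": "carry_out", "data": {"steps": [[[0, 0, 0, 0, 0, 8, 10], [0, 0, 0, 0, 0, 16, 10], [0, 0, 0, 0, 0, 24, 10], [0, 0, 0, 0, 0, 32, 10], [0, 0, 0, 0, 0, 40, 10]]]}}

```text
t: 35.65
tool_pos: [0.5384, -0.3998, 0.0601]
ee_rot: [[0.983, -0.183, 0.003], [-0.183, -0.983, -0.001], [0.003, 0.001, -1.0]]
ft_force: [5.2, -2.2, -1.4]
width: 0.0174
finger_force: 59.9
```

```bash
python3 - <<'E'
from h import *
optics.read_camera('top');log(); go(.5375,-.399,.059,-100.35); print(readout.state()['wrist_torque'])
E
```

```text
q [ 10.5  42.8  30.5  98.9 -28.6  46.  -46.3] pos [ 0.538 -0.4    0.06 ] z [ 0. -0. -1.] y [-0.19 -0.98  0.  ]
 shift [-1.  -0.6  1. ] turn [ 0.1 -0.2 -0.5] | pos [ 0.5384 -0.3998  0.06  ] yaz -100.9 F [ 4.7 -0.2 -0.7] w 0.0172 t 35.7
[ 0.01217981 -0.99243336  0.11177356]
```

{"op": "carry_out", "data": {"steps": [[[0, 0, 0, 0, 0, 3, 10], [0, 0, 0, 0, 0, 7, 10], [0, 0, 0, 0, 0, 7, 10], [0, 0, 0, 0, 0, 4, 10], [0, 0, 0, 0, 0, 1, 10]]]}}

```text
t: 36.33
tool_pos: [0.5384, -0.3998, 0.06]
ee_rot: [[0.981, -0.194, 0.003], [-0.194, -0.981, -0.001], [0.003, 0.001, -1.0]]
ft_force: [6.2, -3.0, -1.1]
width: 0.0172
finger_force: 60.1
```

{"op": "carry_out", "data": {"steps": [[[0, 0, 0, 0, 0, 0, 50], [0, 0, 0, 0, 0, 0, 50], [0, 0, 0, 0, 0, 0, 50], [0, 0, -15, 0, 0, 0, 50], [0, 0, -50, 0, 0, 0, 50]]]}}

```text
t: 36.95
tool_pos: [0.5359, -0.3987, 0.1093]
ee_rot: [[0.98, -0.197, -0.003], [-0.197, -0.98, 0.002], [-0.003, -0.001, -1.0]]
ft_force: [0.0, 0.1, 1.5]
width: 0.0428
finger_force: 0.0
```

{"op": "carry_out", "data": {"steps": [[[0, 0, -40, 0, 0, 0, 50], [0, 0, -90, 0, 0, 0, 50], [0, 0, -140, 0, 0, 0, 50], [0, 0, -140, 0, 0, 0, 50]]]}}

```text
t: 37.45
tool_pos: [0.5382, -0.4017, 0.2554]
ee_rot: [[0.98, -0.197, 0.008], [-0.197, -0.98, -0.005], [0.009, 0.003, -1.0]]
ft_force: [0.7, -0.2, 0.4]
width: 0.0427
finger_force: 0.0
```

```bash
python3 - <<'E'
from h import *
optics.read_camera('top')
p,d,M=shot('wrist','wrist13.png'); W=cloud(d,M)
m=(W[...,2]>.070)&(W[...,2]<.082)&(np.hypot(W[...,0]-.538,W[...,1]+.399)<.06); q=W[m]
print('bar',cv2.minAreaRect(q[:,:2].astype(np.float32))); q=q[:,:2]-[.538,-.399]; r=np.hypot(*q.T); t=q[r>.047].mean(0); print('nose az',np.degrees(np.arctan2(t[1],t[0])),'want 169.5'); log()
p,d,M=shot('top','top13.png'); W=cloud(d,M)
for n,u0,u1,v0,v1,lo,hi in [('tin/jar1',258,278,146,166,.05,.09),('jar2',386,407,148,169,.05,.09),('b',335,362,140,168,.074,.085),('b2',312,334,143,170,.074,.085)]:
    w=W[v0:v1,u0:u1].reshape(-1,3); q=w[(w[:,2]>lo)&(w[:,2]<hi)]; print(n,q.mean(0).round(4))
E
```

```text
bar ((0.5330629348754883, -0.39805838465690613), (0.01841338351368904, 0.1002364456653595), 79.6748275756836)
nose az 170.0338927758461 want 169.5
q [  5.3  30.8  38.2  91.9 -20.6  64.4 -52.7] pos [ 0.537 -0.399  0.25 ] z [ 0. -0. -1.] y [-0.2  -0.98 -0.  ]
tin/jar1 [0.6826 0.2161 0.073 ]
jar2 [ 0.6653 -0.2249  0.0639]
b [ 0.6872 -0.0611  0.0797]
b2 [0.6799 0.0204 0.0797]
```

View pics/top13.png

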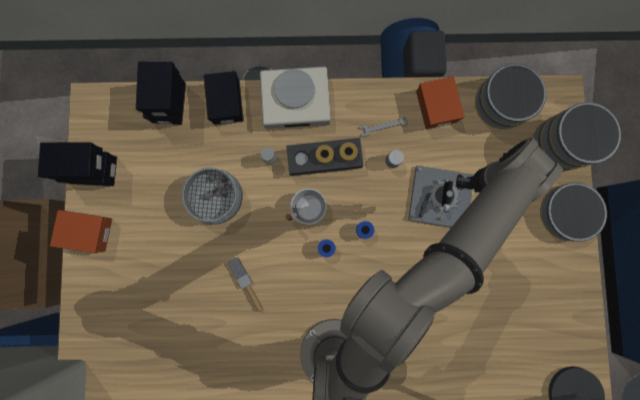

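The top view shows both bushings home at (325,154) and (348,152), stones in the sieve at (215,190), and the empty cup upright at (309,208). The jar and tin haven't moved, the pointer is at the stud (170°), and the arm is clear. Handing in.

```bash
python3 -c "
from h import *
print(workorder.finish_job())"
```

```text
the job is handed in; nothing more can be done
None
```

The job is handed in: both bronze bushings are flush in the block, all 7 stones are in the sieve, the empty cup stands upright on the bench, and the ratchet is held at the stud tooth; the jar and the tin were not moved.

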